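# Hang up the headband, then hold the square in the corner of the fences

## Robot

A 6-joint arm with a two-finger parallel gripper is mounted at the origin on the work surface. World frame = base frame: x ahead of the robot, y to its left, z up, the work surface at z = 0. Lengths are in m, angles in rad, forces in N, time in s.
With the tool pointing down it reaches from about 0.325 to 0.875 m from the base axis. Payload 4.4 kg.
Tool frame: the origin (TCP) lies on the mounting face of the last link; the fingertips stand 173 mm ahead of it and the grasp point (between the pads) lies 155 mm ahead of it (bot.pinch_z is the distance from the TCP to the grasp point, in m); z points along the fingers, x is the direction in which the jaws open and shut, and the axes are right-handed (so a half turn about z gives the same grasp; the last joint's range is limited). The gripper opens to 85 mm and grips with 20 to 120 N. Pads are 22 mm wide; open, the fingers measure 114 mm over their backs; the gripper's body (76 mm by 85 mm) begins 54 mm behind the grasp point. The pads swing forward as they close: fully open they stand 13 mm farther back than shut.
Start: joints at [-1.46, 0.207, 1.542, -0, 1.393, -0.15], TCP at [0.149, -0.555, 0.405] pointing down, gripper open.
Joint ranges: [-2.73, 2.73], [-0.86, 2.22], [0.23, 2.46], [-1.11, 4.25], [0.08, 2.63], [-2.82, 2.82]. Speed limits (rad/s): [2.79, 2.79, 3.14, 3.14, 3.14, 3.14].

## Interface

Orientations are given as a 3x3 rotation matrix whose columns are the frame's x, y, z axes.
In Python, from station import sense, capture, camera_model, bot, search_frame, pinpoint gives the robot as it stands. The module is installed in compiled form; this text tells all that it offers.
- The arm moves only by the tool arm_command, never from a script. Its argument "moves" is text: rows parted by semicolons, each of 7 numbers parted by spaces: the closure, from -1 (fully open) to 1 (shut), then the shift along the tool's x, y, z in mm, then the turn, a rotation vector about the tool's x, y, z in degrees. A call has 1 to 20 rows; each row shifts and turns the commanded pose from where the row before left it, along the tool's axes as they then stand; what a row does not reach is not made up. A row lasts 1/12 s, in which the tool goes at most 41.7 mm and 7.16 degrees, less where a joint would pass 70% of its speed; a pose out of reach is approached as far as the arm can. A call is refused whole if a number of a shift passes 41.7 or a number of a turn 7.16, either way. A call with a gripper value outside its range is refused whole. The fingers move at their own pace and stop on an object; the grip force is fixed at half the most. Time passes only in rows, so rows that do not move let the fingers close. It gives the time, the measured TCP pose, the force and the opening at its end, in the units of the state.
- sense(): the state, without advancing time (a new reading comes with each control period).
- capture(name): name is "side" or "top" or "wrist"; returns the picture (400x640x3 uint8, red, green, blue); there is no depth.
- camera_model(name): a dict with "fx", "fy", "cx", "cy" (pixels), "xyz" and "orientation" of the camera in the world; the wrist camera has in their place "tool_from_camera" (4x4, takes a point from camera to tool coordinates, whose origin is the TCP and whose axes are the tool frame's). Camera axes: x right, y down, z forward; pixel columns grow to the right and rows downward; lengths in m; the calibration is good to about 2 mm. The wrist camera is an equidistant fisheye: a pixel r from the principal point sees the ray r / f radians off the axis. A picture is of the moment at which its call begins: read the wrist's pose just before it. camera_model takes no time and is no camera call.
- bot.sign_off(): hands the job in, once; it reports no verdict.
Trained networks look in the newest picture that a camera, given by its name, has taken for a name from the list of things; names that differ only in an ending like _2 or _b are one class to them, and where a whole thing is asked for, a point or a joint stands for the part that bears it (a point fixed in the world has none). Each returns a list of dicts, best first, with "score" (0 to 1); they miss things now and then, are a little off and sometimes report something else, mostly with a low value. They report only what shows in the picture. A call takes as long as a camera call.
- search_frame(camera, target): "box" ([centre column, centre row, width, height] in pixels, round what is visible of it).
- pinpoint(camera, target): "xy" ([column, row] in pixels: a listed point, or the origin of a listed thing).
The state is a dict: "time": time; "joints": joint angles; "joint_vel": joint speeds; "joint_efforts": joint torques, N m; "eef_pos": TCP position; "eef_rot": TCP orientation; "force": force on the tool from outside, world axes, zero at the start; "wrist_torque": the same for the moment, N m; "width": finger opening in m.
Only numpy, scipy, OpenCV 4.12 (cv2) and the standard library are available. Lean on these libraries where they do the work, as an engineer would, in place of code of your own. Each camera call takes 0.05 s, during which the arm holds its last target.

## Task

Clear the pattern card for marking: take the pink headband that stands on it, drape it over the empty stretch of the brass accessory rail so that it hangs there by its crown, and let go. Then pick up the aluminium square by its wooden handle, lay it flat on the card and press it into the corner of the two fences until its long leg touches the far fence and its short leg the side fence along their whole outer edges. Finish while still holding the square by its handle, pressed against both fences for me to mark along it, and leave the headband hanging and everything else on the bench where it is.

Things in the scene. Friction and masses are not known exactly. Their poses are not given: they have to be found in the camera images.
- board: Layout board, plywood 340 x 360 x 12 mm fixed to the bench, with a cream pattern card 270 x 310 x 2 mm taped on it, smooth and slippery to the square (friction about 0.25; card surface 14 mm above the bench). Origin: centre of its underside; x points to the far fence, away from the robot, y to the left, away from the side fence, z up.
- corner (a point): Inside corner where the two fences meet, at the card surface (14 mm above the bench), with the board's axes: the far fence's inner face is the plane x = 0 here, the side fence's inner face the plane y = 0; the free card lies at negative x and positive y.
- far_fence: Dark anodised bar 340 x 20 mm along the far edge of the board (along the board's y), 9 mm high above the card, rigid, smooth. Origin: middle of its underside; its inner face is 10 mm nearer the robot, through the corner point.
- side_fence: Dark anodised bar 300 x 20 mm along the right edge of the board (along the board's x), 9 mm high above the card, rigid, smooth. Origin: middle of its underside; its inner face is 10 mm to the left, through the corner point.
- square: Flat aluminium L-square with black tick marks, about 260 g, lying on the bench right way up. Plate 5 mm thick, both legs 50 mm wide; long leg 200 mm, short leg 150 mm (both measured from the outer corner). Origin: on the underside below the middle of the handle, the middle of the long leg. x runs along the long leg away from the outer corner, y the way the short leg points, z up. In its final place its x is the board's y and its y the board's minus x.
- square_handle (a point): Centre of the square's dark wooden handle: a bar 90 mm long (along the square's x), 20 mm wide (along its y), 22 mm high, its middle 30 mm above the underside (bar from 19 to 41 mm), standing on two end posts on the long leg's centre line; open gap of 14 mm between plate and bar. From here the outer corner is 100 mm back along -x and 25 mm along -y; the plate's top is 25 mm below. Square's axes.
- square_corner (a point): Outer corner of the square, at its underside. Square's axes.
- long_leg_end (a point): Far end of the long leg's outer edge, 200 mm from the outer corner, at the underside.
- short_leg_end (a point): Far end of the short leg's outer edge, 150 mm from the outer corner, at the underside.
- headband: Rigid pink headband, about 80 g, standing on its two ends on the card: an open hoop in its own x-z plane, 134 mm wide outside, narrowing to about 98 mm between the ends, band 26 mm wide (y) and 6 mm thick, crown underside 114 mm above the ends; the red rosette stands on the crown. Origin: midway between the ends, at their underside; z up. It passes easily over the rail with the rail along its y.
- rosette (a point): Centre of the red rosette on the headband's crown: an upright disc 47 mm in diameter, 17 mm thick along the headband's y (grasp it across this thickness), its centre 142 mm above the headband's ends, 28 mm above the crown's underside and 22 mm above the crown's top. Headband's axes.
- crown (a point): Middle of the underside of the headband's crown, 114 mm above its ends, which will rest on the rail. Headband's axes.
- rail: Accessory rail: a brass bar 16 mm in diameter and 340 mm long along its y, axis 160 mm above the bench (top at 168 mm), on two posts at y = +-150 mm on a wooden foot 70 x 330 x 14 mm; fixed. Origin: on the bench under the middle. A teal headband hangs on the left part, at y between 85 and 120 mm; the stretch from y = -135 to +50 mm is empty.
- rail_free (a point): Top of the rail bar in the middle of its empty stretch, 60 mm right of the rail's middle, 168 mm above the bench. Rail's axes (y along the bar).
- spare_headband: Teal headband of the same hoop, without rosette, already hanging on the rail. To be left alone. Origin: midway between its ends.
- canister: Lidded steel canister, 102 mm diameter, 105 mm high, beyond the board. Origin: centre of underside. Leave alone.
- bead_tub: Clear tub of beads, 90 mm diameter, 55 mm high. Origin: centre of underside. Leave alone.
- snips: Blue-handled snips lying flat, 165 mm long, to the right of the board. Leave alone.
- marker: Dark marker pen lying flat, 130 mm long, to the left of the robot. Leave alone.
- spool: Black thread spool, 48 mm diameter, 56 mm high, standing to the left. Leave alone.
- mallet: Rubber mallet lying flat, 230 mm long, to the right of the board. Leave alone.

How it is judged:
By the outcome, as a careful person would: the job done as asked, in the order asked, and still so for the second after the job is handed in, while the arm keeps its last pose, push and grip.
It also fails if it takes over 70 s, if anything falls off the work surface, if the arm or the gripper's body presses on something with over 40 N, if the wrist force passes 120 N, or if a joint passes its speed limit or range.

## Working session

There is one attempt and no reset: what is moved stays moved. The work goes in short steps, Python scripts to look and compute and a tool call to move; the robot and the scene stay as the last step left them, time stands still between calls to the robot, and variables do not carry over. Pictures are saved under pics/ and viewed, and the job is handed in when it is done.

Besides the shell and the picture viewer there is one more tool, called after ">>>" in YAML: its name, and indented under it one key for each argument. arm_command: Moves the arm, as the interface text tells. Its arguments: {"type":"object","properties":{"moves":{"type":"string"}},"required":["moves"]}

```bash
mkdir -p pics; cat > h.py <<'E'
import numpy as np, cv2
from station import sense, capture, camera_model, bot, search_frame, pinpoint
def save(n,f):
    im=capture(n); cv2.imwrite('pics/'+f,im[:,:,::-1]); return im
def ray(cam,uv,s=None):
    m=camera_model(cam)
    u=(uv[0]-m['cx'])/m['fx']; v=(uv[1]-m['cy'])/m['fy']
    if cam=='wrist':
        r=np.hypot(u,v); d=np.array([np.sin(r)*u/r,np.sin(r)*v/r,np.cos(r)]) if r>1e-9 else np.array([0,0,1.])
        s=s or sense(); T=np.array(m['tool_from_camera']); R=np.array(s['eef_rot']); p=np.array(s['eef_pos'])
        return p+R@T[:3,3], R@T[:3,:3]@d
    d=np.array([u,v,1.]); d/=np.linalg.norm(d)
    return np.array(m['xyz']),np.array(m['orientation'])@d
def at_z(r,z):
    o,d=r; return o+d*(z-o[2])/d[2]
def tri(rs):
    A=np.zeros((3,3));b=np.zeros(3)
    for o,d in rs:
        P=np.eye(3)-np.outer(d,d);A+=P;b+=P@o
    x=np.linalg.solve(A,b)
    return x,[np.linalg.norm(np.cross(x-o,d)) for o,d in rs]
def proj(cam,X,s=None):
    m=camera_model(cam)
    if cam=='wrist':
        s=s or sense();T=np.array(m['tool_from_camera']); R=np.array(s['eef_rot']); p=np.array(s['eef_pos'])
        t=R.T@(np.array(X)-p); c=T[:3,:3].T@(t-T[:3,3])
        th=np.arctan2(np.hypot(c[0],c[1]),c[2]); h=np.hypot(c[0],c[1])
        return np.array([m['cx']+m['fx']*th*c[0]/h,m['cy']+m['fy']*th*c[1]/h])
    c=np.array(m['orientation']).T@(np.array(X)-np.array(m['xyz']))
    return np.array([m['cx']+m['fx']*c[0]/c[2],m['cy']+m['fy']*c[1]/c[2]])
E
cat > a.py <<'E'
from h import *
np.set_printoptions(precision=4,suppress=True)
print(sense())
for n in ['side','top','wrist']:
    print(n,camera_model(n)); save(n,n+'0.png')
pts=['corner','square_handle','square_corner','long_leg_end','short_leg_end','rosette','crown','rail_free','rail','far_fence','side_fence','board','headband','spare_headband','square']
D={}
for p in pts:
    for n in ['side','top']:
        r=pinpoint(n,p); D[n,p]=r
        print(p,n,[(np.round(x['xy'],1),round(x['score'],2)) for x in r[:2]])
    if D['side',p] and D['top',p]:
        x,e=tri([ray(n,D[n,p][0]['xy']) for n in ['side','top']]); print('   ',x,np.round(e,4))
E
python3 a.py
```

```text
{'time': 0.0, 'joints': array([-1.4595,  0.2074,  1.5429, -0.    ,  1.3935, -0.1505]), 'joint_vel': array([-0.0001, -0.0008, -0.0001,  0.0005,  0.0019,  0.0008]), 'joint_efforts': array([ -0.0005, -38.3037, -29.1594,  -0.0002,   0.0106,   0.    ]), 'eef_pos': array([ 0.1488, -0.555 ,  0.4035]), 'eef_rot': array([[ 0.2588, -0.9659, -0.0003],
       [-0.9659, -0.2588,  0.0022],
       [-0.0022, -0.0003, -1.    ]]), 'force': array([ 0.6218,  0.0383, -0.5772]), 'wrist_torque': array([ 0.0073, -0.0185, -0.0155]), 'width': 0.08543427579763692}
side {'fx': 494.8655402078077, 'fy': 494.8655402078077, 'cx': 318.3626891526389, 'cy': 195.38444298006482, 'xyz': array([ 0.0127, -1.0443,  1.5228]), 'orientation': array([[ 0.895 , -0.3428,  0.2854],
       [-0.446 , -0.693 ,  0.5664],
       [ 0.0036, -0.6343, -0.7731]])}
top {'fx': 446.8779875516081, 'fy': 446.8779875516081, 'cx': 320.0691764924383, 'cy': 201.38754273276723, 'xyz': array([ 0.4038, -0.0067,  1.4877]), 'orientation': array([[-0.0073, -0.9944,  0.1057],
       [-1.    ,  0.007 , -0.0027],
       [ 0.002 , -0.1057, -0.9944]])}
wrist {
[... 2078 characters left out ...]
7)]
side_fence top [(array([404.3, 209. ]), 0.77)]
    [ 0.5368 -0.2939 -0.0043] [0.0022 0.0022]
board side [(array([330.8, 242.1]), 0.82)]
board top [(array([356.9, 216.2]), 0.77)]
    [ 0.5175 -0.1367 -0.0178] [0.0051 0.0051]
headband side [(array([346.2, 242. ]), 0.6), (array([407.5, 312.4]), 0.18)]
headband top [(array([371.5, 203.6]), 0.74)]
    [ 0.5562 -0.1826  0.0181] [0.005 0.005]
spare_headband side [(array([303. , 130.6]), 0.6), (array([326.1, 242.4]), 0.47)]
spare_headband top [(array([202.9, 170.6]), 0.56)]
    [0.6527 0.366  0.0711] [0.0039 0.0039]
square side [(array([259.9, 176.9]), 0.8)]
square top [(array([229.8, 251. ]), 0.81)]
    [ 0.4049  0.292  -0.0275] [0.0064 0.0064]
```

```bash
python3 - <<'E'
import cv2
for n in ['side','top']:
    im=cv2.imread(f'pics/{n}0.png'); c=im[70:330,160:480]; cv2.imwrite(f'pics/{n}0c.png',cv2.resize(c,(738,600),interpolation=cv2.INTER_CUBIC))
E
```

```text
(no output)
```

View pics/side0.png

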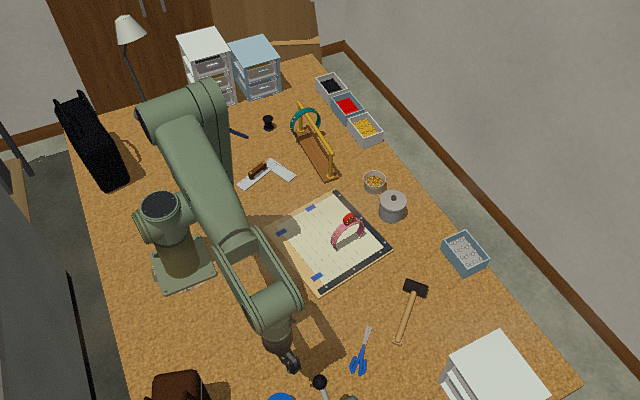

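View pics/top0.png

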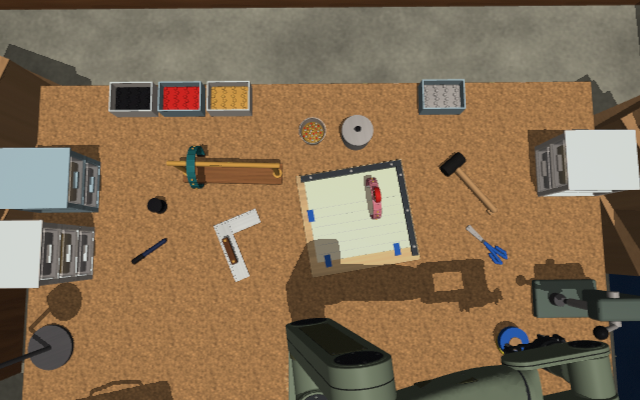

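View pics/top0c.png

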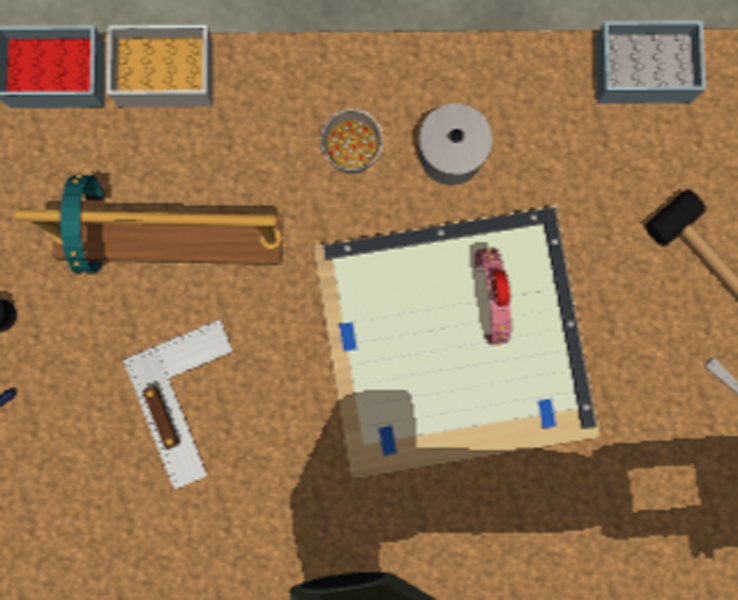

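View pics/side0c.png

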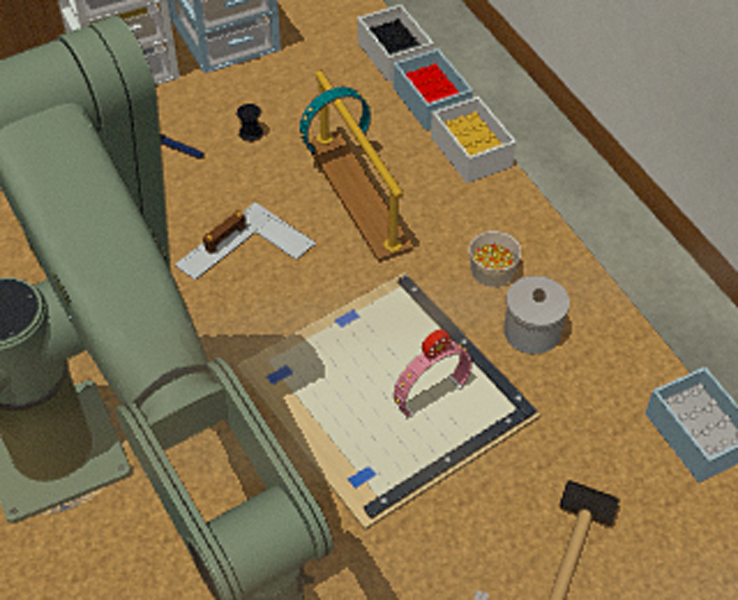

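>>> arm_command:
  moves: "-1 -8 -15 -1 0 0 0;-1 -16 -31 -1 0 0 0;-1 -16 -31 -1 0 0 0;-1 -16 -31 -1 0 0 0;-1 -16 -31 -1 0 0 0;-1 -16 -31 -1 0 0 0;-1 -16 -31 -1 0 0 0;-1 -16 -31 -1 0 0 0;-1 -16 -31 -1 0 0 0;-1 -16 -31 -1 0 0 0;-1 -16 -31 -1 0 0 0;-1 -16 -31 -1 0 0 0;-1 -16 -31 -1 0 0 0;-1 -16 -31 -1 0 0 0;-1 -16 -31 -1 0 0 0;-1 -16 -31 -1 0 0 0;-1 -8 -15 -1 0 0 0;-1 0 0 0 0 0 0;-1 0 0 0 0 0 0"

```text
time: 3.23
eef_pos: [0.561, -0.1785, 0.4216]
eef_rot: [[0.261, -0.965, -0.001], [-0.965, -0.261, -0.0], [-0.0, 0.001, -1.0]]
force: [0.7, -0.7, -0.1]
width: 0.0852
```

>>> arm_command:
  moves: "-1 0 0 0 0 0 -7;-1 0 0 0 0 0 -7;-1 0 0 0 0 0 -7;-1 0 0 0 0 0 -7;-1 0 0 0 0 0 -7;-1 0 0 0 0 0 -7;-1 0 0 0 0 0 -7;-1 0 0 0 0 0 -7;-1 0 0 0 0 0 -7;-1 0 0 0 0 0 -7;-1 0 0 0 0 0 -7;-1 0 0 0 0 0 -7;-1 0 0 0 0 0 -7"

```text
time: 4.32
eef_pos: [0.5595, -0.1809, 0.4216]
eef_rot: [[0.96, 0.279, -0.001], [0.279, -0.96, -0.0], [-0.001, -0.0, -1.0]]
force: [0.2, 0.1, -0.8]
width: 0.0851
```

```bash
cat > b.py <<'E'
import sys
from h import *
np.set_printoptions(precision=4,suppress=True)
tag=sys.argv[1]
s=sense(); print(s['time'],s['eef_pos'],s['eef_rot'].round(3).tolist(),s['joints'],s['force'])
for n in ['side','top','wrist']: save(n,n+tag+'.png')
for p in sys.argv[2:]:
    rs=[]
    for n in ['side','top','wrist']:
        r=pinpoint(n,p); print(p,n,[(np.round(x['xy'],1),round(x['score'],2)) for x in r[:2]])
        if r and r[0]['score']>.5: rs.append(ray(n,r[0]['xy'],s))
    if len(rs)>1:
        x,e=tri(rs); print('   ',x,np.round(e,4))
E
python3 b.py 1 rosette crown headband corner
```

```text
4.3167 [ 0.5595 -0.1809  0.4216] [[0.96, 0.279, -0.001], [0.279, -0.96, -0.0], [-0.001, -0.0, -1.0]] [-0.4598  0.2217  1.488  -0.0004  1.4327 -0.743 ] [ 0.2362  0.1276 -0.7768]
rosette side [(array([293.7, 171.1]), 0.43)]
rosette top [(array([376.2, 198.6]), 0.7), (array([216.3, 225.2]), 0.52)]
rosette wrist [(array([321.7, 206.5]), 0.57)]
    [ 0.5588 -0.1788  0.1583] [0.0064 0.0064]
crown side [(array([348.1, 223. ]), 0.63)]
crown top [(array([374.9, 196.4]), 0.68)]
crown wrist [(array([325.4, 198.4]), 0.86), (array([269.1, 247.3]), 0.64)]
    [ 0.5659 -0.1793  0.1271] [0.0005 0.0033 0.0038]
headband side [(array([347.8, 241.5]), 0.97)]
headband top [(array([373.2, 202.5]), 0.8), (array([471.1, 185.2]), 0.65)]
headband wrist [(array([318.2, 170.7]), 0.97), (array([270. , 250.1]), 0.39)]
    [ 0.562  -0.1829  0.0168] [0.0058 0.0077 0.0055]
corner side [(array([384. , 246.6]), 0.9)]
corner top []
corner wrist []
```

View pics/wrist1.png

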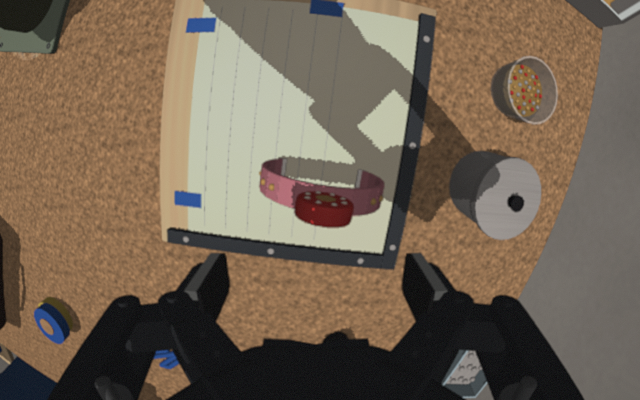

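```bash
python3 - <<'E'
from h import *
im=cv2.imread('pics/wrist1.png'); cv2.imwrite('pics/w1c.png',cv2.resize(im[140:280,230:420],(760,560),interpolation=cv2.INTER_CUBIC))
im=cv2.imread('pics/top1.png'); cv2.imwrite('pics/t1c.png',cv2.resize(im[150:280,290:430],(640,594),interpolation=cv2.INTER_CUBIC))
E
```

```text
(no output)
```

View pics/w1c.png

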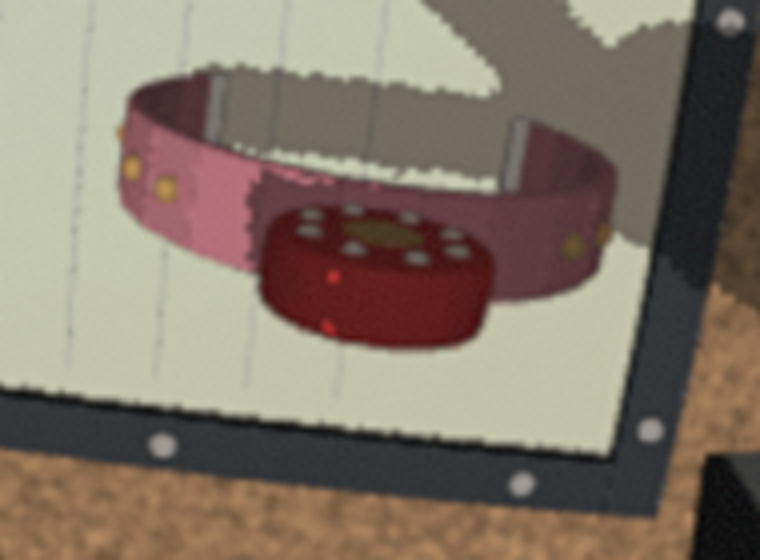

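View pics/t1c.png

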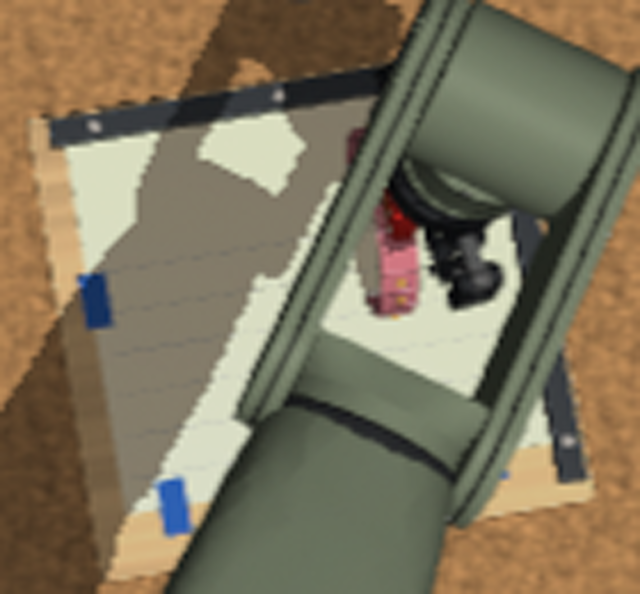

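```bash
cat > c.py <<'E'
from h import *
np.set_printoptions(precision=4,suppress=True)
s=sense()
f=lambda p,z:at_z(ray('wrist',(230+p[0]/4,140+p[1]/4),s),z)
def ang(a,b): d=b-a; return np.degrees(np.arctan2(d[1],d[0]))
a,b,c,d=[f(p,.014) for p in [(217,74),(212,140),(518,118),(512,190)]]
print(a,b,c,d,'mid',(a+b+c+d)/4); print(ang(a,c),ang(b,d),ang(b,a)-90, np.linalg.norm(a-c),np.linalg.norm(a-b))
l,r=[f(p,.156+.0) for p in [(262,270),(492,300)]]; print(l,r)
# disc front top-most / visible rim
print('ctr rosette',f((375,270),.16), 'discline',ang(f((262,250),.156),f((492,280),.156)))
# side fence line inner edge bottom, far fence inner edge
e,g=f((0,385),.023),f((612,455),.023); h=f((695,20),.023)
print('side',ang(e,g),'far',ang(h,g)+90,'corner',g)
E
python3 c.py
```

```text
[ 0.5203 -0.1737  0.014 ] [ 0.5242 -0.1942  0.014 ] [ 0.6139 -0.161   0.014 ] [ 0.6192 -0.1835  0.014 ] mid [ 0.5694 -0.1781  0.014 ]
7.731133369123006 6.42408956826093 10.563341752129958 0.09444469088374144 0.02091615440468743
[ 0.547  -0.1855  0.156 ] [ 0.5933 -0.1788  0.156 ]
ctr rosette [ 0.5683 -0.178   0.16  ] discline 8.289915782877921
side 9.031772052469524 far 9.276642817913867 corner [ 0.6793 -0.2587  0.023 ]
```

>>> arm_command:
  moves: "-1 0 0 0 0 0 -6.8;-1 0 0 0 0 0 -6.8;-1 0 0 0 0 0 -6.8;-1 0 0 0 0 0 -6.8;-1 0 0 0 0 0 -6.8;-1 0 0 0 0 0 -6.8;-1 0 0 0 0 0 -6.8;-1 0 0 0 0 0 -6.8;-1 0 0 0 0 0 -6.8;-1 0 0 0 0 0 -6.8;-1 0 0 0 0 0 -6.8;-1 0 0 0 0 0 -6.8;-1 0 8 0 0 0 0;-1 0 0 0 0 0 0"

```text
time: 6.23
eef_pos: [0.5696, -0.1788, 0.4218]
eef_rot: [[-0.13, 0.992, 0.001], [0.992, 0.13, -0.0], [-0.0, 0.001, -1.0]]
force: [-0.5, 0.2, 0.2]
width: 0.0853
```

```bash
python3 b.py 2 rosette crown; python3 - <<'E'
from h import *
im=cv2.imread('pics/wrist2.png'); cv2.imwrite('pics/w2c.png',cv2.resize(im[100:300,180:460],(784,560),interpolation=cv2.INTER_CUBIC))
E
```

```text
6.2333 [ 0.5696 -0.1788  0.4218] [[-0.13, 0.992, 0.001], [0.992, 0.13, -0.0], [-0.0, 0.001, -1.0]] [-0.4492  0.2399  1.4655  0.0005  1.435  -2.15  ] [-0.4977  0.152   0.2338]
rosette side [(array([348.5, 216.6]), 0.79)]
rosette top [(array([376.1, 195.3]), 0.66)]
rosette wrist [(array([311.3, 198.8]), 0.64), (array([326.9, 314.1]), 0.5)]
    [ 0.563  -0.18    0.1653] [0.0014 0.0029 0.0023]
crown side [(array([348.6, 218. ]), 0.78)]
crown top [(array([375.9, 192.8]), 0.47)]
crown wrist [(array([313.7, 191.6]), 0.83), (array([600.5, 305.8]), 0.69)]
    [ 0.5614 -0.1816  0.16  ] [0.0026 0.0026]
```

View pics/w2c.png

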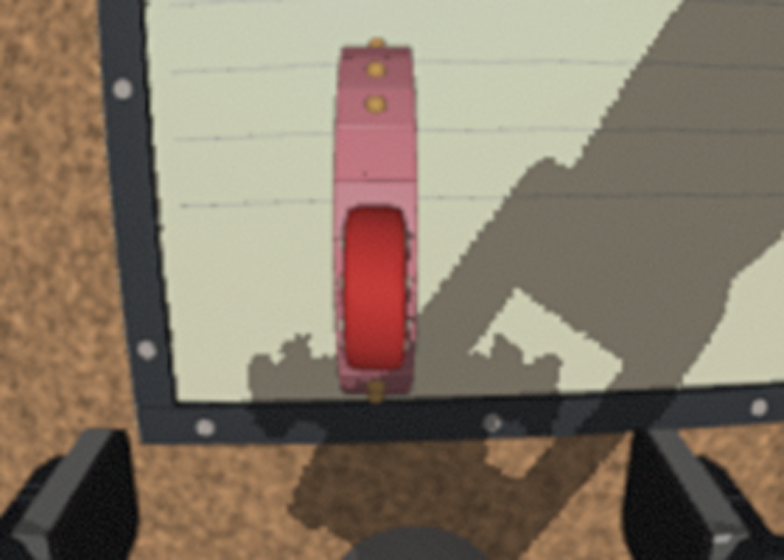

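>>> arm_command:
  moves: "-1 0 -3 10 0 0 0;-1 0 0 20 0 0 0;-1 0 0 20 0 0 0;-1 0 0 20 0 0 0;-1 0 0 16 0 0 0;-1 0 0 12 0 0 0;-1 0 0 8 0 0 0;-1 0 0 0 0 0 0;1 0 0 0 0 0 0;1 0 0 0 0 0 0;1 0 0 0 0 0 0;1 0 0 0 0 0 0;1 0 0 0 0 0 0;1 0 0 0 0 0 0;1 0 0 0 0 0 0;1 0 0 0 0 0 0;1 0 0 0 0 0 0;1 0 0 0 0 0 0"

```text
time: 8.18
eef_pos: [0.5659, -0.1796, 0.3165]
eef_rot: [[-0.132, 0.991, 0.001], [0.991, 0.132, -0.001], [-0.001, 0.001, -1.0]]
force: [0.0, -0.2, 4.9]
width: 0.0165
```

```bash
python3 b.py 3; python3 - <<'E'
from h import *
im=cv2.imread('pics/side3.png'); cv2.imwrite('pics/s3c.png',cv2.resize(im[130:300,250:450],(700,595),interpolation=cv2.INTER_CUBIC))
E
```

```text
8.1833 [ 0.5659 -0.1796  0.3165] [[-0.132, 0.991, 0.001], [0.991, 0.132, -0.001], [-0.001, 0.001, -1.0]] [-0.4529  0.3289  1.5794 -0.0001  1.2317 -2.1563] [ 0.0089 -0.2034  4.9105]
```

View pics/wrist3.png

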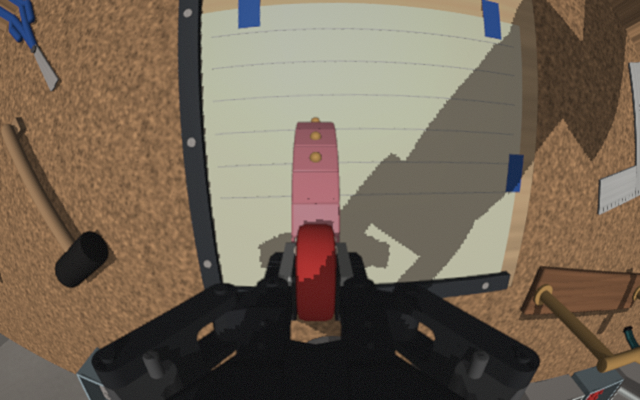

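View pics/s3c.png

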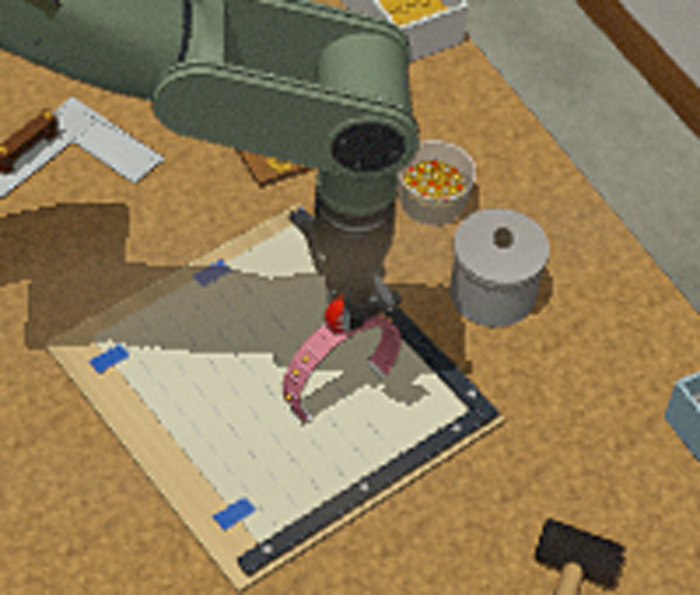

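>>> arm_command:
  moves: "1 0 0 -10 0 0 0;1 0 0 -20 0 0 0;1 0 0 -30 0 0 0;1 0 0 -30 0 0 0;1 0 0 -30 0 0 0;1 0 0 -30 0 0 0;1 0 0 -30 0 0 0;1 0 0 -20 0 0 0;1 0 0 0 0 0 0"

```text
time: 9.08
eef_pos: [0.566, -0.1794, 0.5217]
eef_rot: [[-0.132, 0.991, 0.009], [0.991, 0.132, -0.004], [-0.005, 0.008, -1.0]]
force: [1.2, 0.2, 0.3]
width: 0.0166
```

```bash
python3 - <<'E'
from h import *
a=cv2.imread('pics/top0.png')[140:200,155:300]; cv2.imwrite('pics/rt.png',cv2.resize(a,(797,330),interpolation=cv2.INTER_CUBIC))
a=cv2.imread('pics/side0.png')[85:195,270:360]; cv2.imwrite('pics/rs.png',cv2.resize(a,(490,599),interpolation=cv2.INTER_CUBIC))
E
python3 b.py 4
```

```text
9.0833 [ 0.566  -0.1794  0.5217] [[-0.132, 0.991, 0.009], [0.991, 0.132, -0.004], [-0.005, 0.008, -1.0]] [-0.4527  0.1811  1.3336  0.0002  1.6173 -2.1563] [1.2297 0.1547 0.3425]
```

View pics/rt.png

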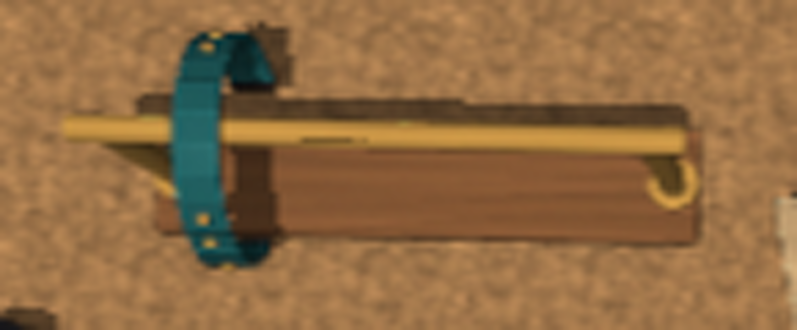

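View pics/rs.png

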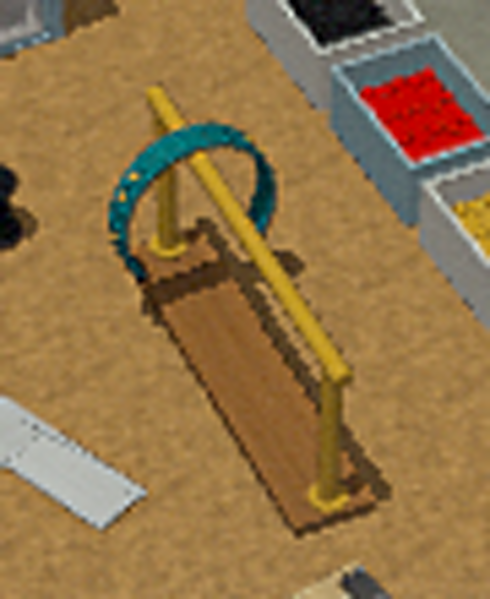

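View pics/wrist4.png

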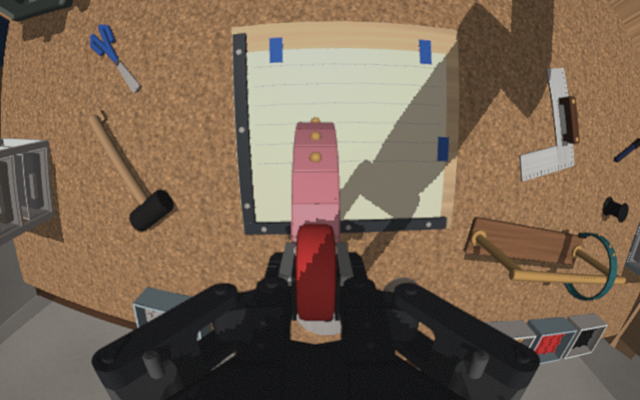

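```bash
python3 - <<'E'
from h import *
np.set_printoptions(precision=4,suppress=True)
L=[(155+64/5.5,140+128/5.5),(270+155/5.445,85+93/5.445)]
R=[(155+686/5.5,140+140/5.5),(270+342/5.445,85+370/5.445)]
E=[]
for P in (L,R):
    x,e=tri([ray('top',P[0]),ray('side',P[1])]); print(x,np.round(e,4), at_z(ray('top',P[0]),.16),at_z(ray('side',P[1]),.16)); E.append(at_z(ray('top',P[0]),.16))
d=E[0]-E[1]; print(np.linalg.norm(d),np.degrees(np.arctan2(d[1],d[0])))
u=d/np.linalg.norm(d); c=(E[0]+E[1])/2; print('centre',c,'free',c-.06*u)
E
```

```text
[0.6669 0.4516 0.1559] [0.0026 0.0026] [0.6637 0.4511 0.16  ] [0.6675 0.4464 0.16  ]
[0.6535 0.1092 0.1704] [0.0008 0.0008] [0.6547 0.1104 0.16  ] [0.6593 0.1179 0.16  ]
0.3408242634729516 88.48400199840908
centre [0.6592 0.2807 0.16  ] free [0.6576 0.2208 0.16  ]
```

>>> arm_command:
  moves: "1 10 4 0 0 0 0;1 20 7 0 0 0 0;1 28 11 0 0 0 0;1 28 11 0 0 0 0;1 28 11 0 0 0 0;1 28 11 0 0 0 0;1 28 11 0 0 0 0;1 28 10 0 0 0 0;1 28 10 0 0 0 0;1 28 10 0 0 0 0;1 28 10 0 0 0 0;1 28 10 0 0 0 0;1 28 10 0 0 0 0;1 28 11 0 0 0 0;1 15 6 0 0 0 0;1 9 3 0 0 0 0;1 0 0 0 0 0 3;1 0 0 0 0 0 4;1 0 0 0 0 0 2;1 0 0 0 0 0 0"

```text
time: 10.9
eef_pos: [0.6586, 0.2266, 0.5136]
eef_rot: [[0.025, 1.0, -0.004], [1.0, -0.025, -0.001], [-0.001, -0.004, -1.0]]
force: [-0.3, 0.2, -1.4]
width: 0.0165
```

```bash
python3 b.py 5 rail_free; python3 - <<'E'
from h import *
im=cv2.imread('pics/top5.png'); cv2.imwrite('pics/t5c.png',cv2.resize(im[100:280,130:370],(780,585),interpolation=cv2.INTER_CUBIC))
im=cv2.imread('pics/side5.png'); cv2.imwrite('pics/s5c.png',cv2.resize(im[50:230,230:430],(660,594),interpolation=cv2.INTER_CUBIC))
E
```

```text
10.9 [0.6586 0.2266 0.5136] [[0.025, 1.0, -0.004], [1.0, -0.025, -0.001], [-0.001, -0.004, -1.0]] [ 0.2073  0.4187  1.049  -0.0001  1.6776 -1.3383] [-0.2519  0.1741 -1.3967]
rail_free side [(array([320.5, 136.3]), 0.57), (array([330.7, 243.3]), 0.29)]
rail_free top []
rail_free wrist []
```

View pics/wrist5.png

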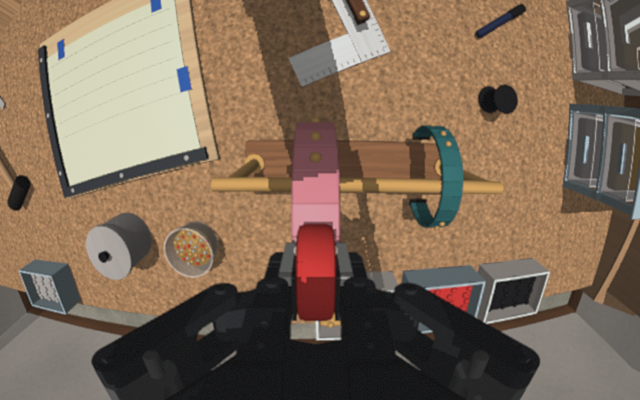

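View pics/s5c.png

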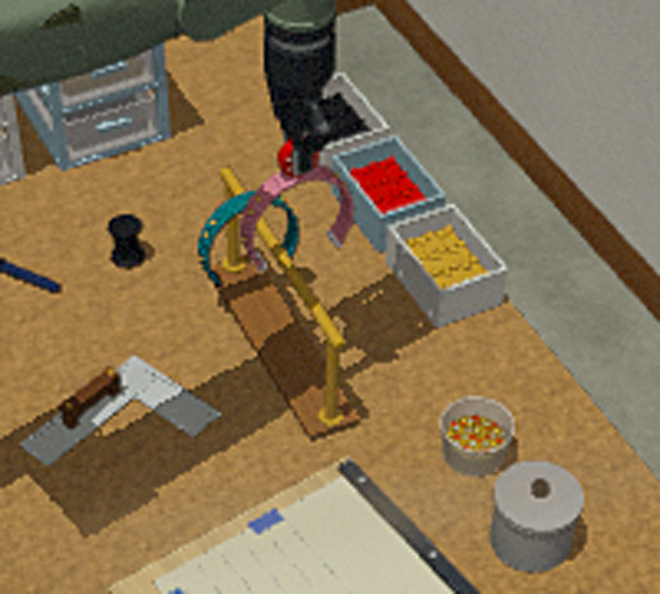

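```bash
python3 - <<'E'
from h import *
np.set_printoptions(precision=4,suppress=True)
for p in [(212,184.5),(260,185),(370,187),(400,187),(502,187)]: print(at_z(ray('wrist',p),.16), at_z(ray('wrist',p),.165))
E
```

```text
[0.6602 0.1111 0.16  ] [0.659  0.1129 0.165 ]
[0.6626 0.1665 0.16  ] [0.6614 0.1675 0.165 ]
[0.6676 0.2867 0.16  ] [0.6664 0.2858 0.165 ]
[0.6681 0.3209 0.16  ] [0.6669 0.3195 0.165 ]
[0.6693 0.4573 0.16  ] [0.668  0.4538 0.165 ]
```

>>> arm_command:
  moves: "1 0 3 5 0 0 0;1 0 0 15 0 0 0;1 0 0 20 0 0 0;1 0 0 20 0 0 0;1 0 0 20 0 0 0;1 0 0 20 0 0 0;1 0 0 20 0 0 0;1 0 0 14 0 0 0;1 0 0 8 0 0 0;1 0 0 5 0 0 0;1 0 0 0 0 0 0"

```text
time: 12.12
eef_pos: [0.6617, 0.2264, 0.3676]
eef_rot: [[0.024, 1.0, -0.001], [1.0, -0.024, -0.0], [-0.0, -0.001, -1.0]]
force: [0.3, 0.3, -0.8]
width: 0.0164
```

```bash
python3 b.py 6 ; python3 - <<'E'
from h import *
im=cv2.imread('pics/side6.png'); cv2.imwrite('pics/s6c.png',cv2.resize(im[80:200,260:380],(600,600),interpolation=cv2.INTER_CUBIC))
E
```

```text
12.1167 [0.6617 0.2264 0.3676] [[0.024, 1.0, -0.001], [1.0, -0.024, -0.0], [-0.0, -0.001, -1.0]] [ 0.2061  0.4951  1.2365 -0.      1.4116 -1.3403] [ 0.2679  0.3032 -0.8465]
```

View pics/s6c.png

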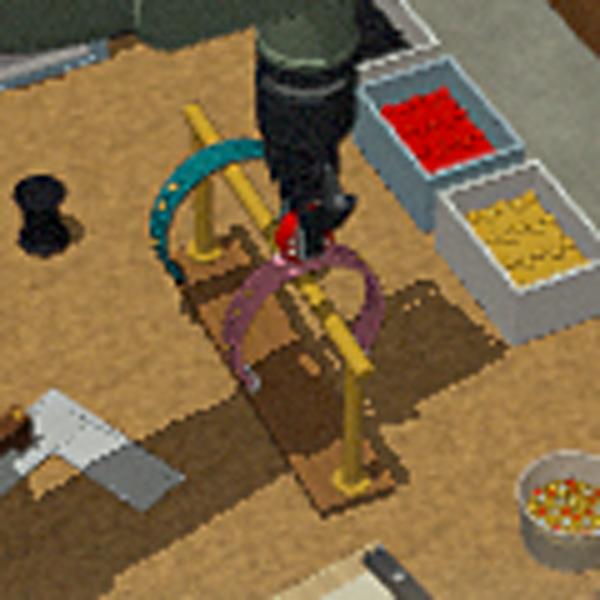

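View pics/wrist6.png

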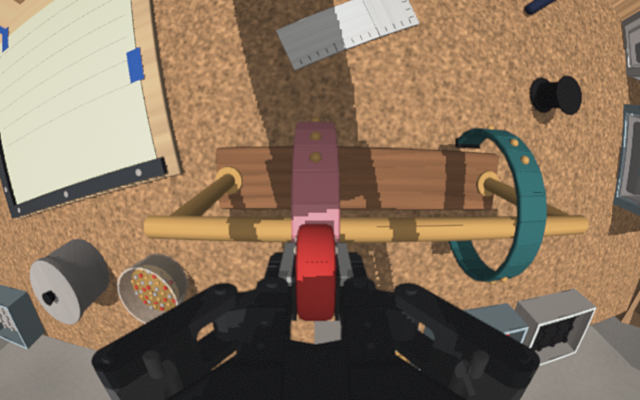

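```bash
python3 - <<'E'
from h import *
np.set_printoptions(precision=4,suppress=True)
for p in [(146,226),(260,229.5),(390,229.5),(586,225.5)]: print(at_z(ray('wrist',p),.16))
E
```

```text
[0.6594 0.1094 0.16  ]
[0.6621 0.1923 0.16  ]
[0.6642 0.2751 0.16  ]
[0.6712 0.4609 0.16  ]
```

>>> arm_command:
  moves: "1 0 0 3 0 0 0;1 0 0 3 0 0 0;1 0 0 2 0 0 0;1 0 0 0 0 0 0"

```text
time: 12.6
eef_pos: [0.6616, 0.2264, 0.3601]
eef_rot: [[0.024, 1.0, -0.001], [1.0, -0.024, -0.0], [-0.0, -0.001, -1.0]]
force: [-0.8, -1.1, -1.6]
width: 0.0162
```

>>> arm_command:
  moves: "1 0 1 1 0 0 0;1 0 0 1 0 0 0;1 0 0 0 0 0 0"

```text
time: 12.85
eef_pos: [0.6628, 0.2264, 0.3584]
eef_rot: [[0.024, 1.0, -0.0], [1.0, -0.024, -0.0], [-0.0, -0.0, -1.0]]
force: [-0.4, -0.5, -0.7]
width: 0.0162
```

>>> arm_command:
  moves: "1 0 0 1 0 0 0;1 0 0 0 0 0 0"

```text
time: 13.02
eef_pos: [0.6627, 0.2264, 0.3575]
eef_rot: [[0.024, 1.0, -0.0], [1.0, -0.024, -0.0], [-0.0, -0.0, -1.0]]
force: [-0.1, 0.1, -0.1]
width: 0.0165
```

>>> arm_command:
  moves: "1 0 0 1 0 0 0;1 0 0 0 0 0 0"

```text
time: 13.18
eef_pos: [0.6627, 0.2264, 0.3565]
eef_rot: [[0.024, 1.0, -0.0], [1.0, -0.024, -0.0], [-0.0, -0.0, -1.0]]
force: [-0.4, 0.1, -1.2]
width: 0.0163
```

>>> arm_command:
  moves: "1 0 0 1 0 0 0;1 0 0 0 0 0 0"

```text
time: 13.35
eef_pos: [0.6628, 0.2264, 0.3561]
eef_rot: [[0.024, 1.0, 0.0], [1.0, -0.024, 0.0], [0.0, 0.0, -1.0]]
force: [-0.2, -0.3, 1.5]
width: 0.0164
```

>>> arm_command:
  moves: "1 0 0 1 0 0 0;1 0 0 0 0 0 0"

```text
time: 13.52
eef_pos: [0.6628, 0.2264, 0.356]
eef_rot: [[0.024, 1.0, 0.001], [1.0, -0.024, 0.0], [0.0, 0.001, -1.0]]
force: [-1.6, -1.2, 4.5]
width: 0.0166
```

>>> arm_command:
  moves: "1 0 0 1 0 0 0;1 0 0 0 0 0 0"

```text
time: 13.68
eef_pos: [0.6628, 0.2265, 0.356]
eef_rot: [[0.024, 1.0, 0.001], [1.0, -0.024, 0.0], [0.0, 0.001, -1.0]]
force: [-4.1, -2.1, 7.3]
width: 0.0164
```

>>> arm_command:
  moves: "1 0 0 -2 0 0 0;1 0 0 0 0 0 0;0.6 0 0 0 0 0 0;0.4 0 0 0 0 0 0;0.2 0 0 0 0 0 0;0 0 0 0 0 0 0;-0.3 0 0 0 0 0 0;-0.6 0 0 0 0 0 0;-1 0 0 0 0 0 0;-1 0 0 0 0 0 0;-1 0 0 0 0 0 0;-1 0 0 0 0 0 0;-1 0 0 -5 0 0 0;-1 0 0 -10 0 0 0;-1 0 0 -20 0 0 0;-1 0 0 -30 0 0 0;-1 0 0 -30 0 0 0;-1 0 0 -15 0 0 0;-1 0 0 0 0 0 0"

```text
time: 15.27
eef_pos: [0.6634, 0.2266, 0.4738]
eef_rot: [[0.024, 1.0, 0.012], [1.0, -0.024, 0.003], [0.003, 0.012, -1.0]]
force: [0.6, -0.6, 1.1]
width: 0.0854
```

```bash
python3 b.py 7 square_handle square_corner long_leg_end short_leg_end; python3 - <<'E'
from h import *
im=cv2.imread('pics/side7.png'); cv2.imwrite('pics/s7c.png',cv2.resize(im[80:200,260:380],(600,600),interpolation=cv2.INTER_CUBIC))
E
```

```text
15.2667 [0.6634 0.2266 0.4738] [[0.024, 1.0, 0.012], [1.0, -0.024, 0.003], [0.003, 0.012, -1.0]] [ 0.2059  0.4349  1.1056  0.      1.5884 -1.3405] [ 0.6218 -0.6053  1.0595]
square_handle side [(array([261.6, 167.8]), 0.58)]
square_handle top []
square_handle wrist [(array([118.1, 242. ]), 0.26)]
square_corner side [(array([304.1, 131.3]), 0.66), (array([269.5, 159.3]), 0.65)]
square_corner top []
square_corner wrist [(array([396.1,  40.2]), 0.87)]
    [0.5682 0.2621 0.2129] [0.0391 0.0391]
long_leg_end side [(array([235.1, 182.8]), 0.83)]
long_leg_end top []
long_leg_end wrist []
short_leg_end side [(array([293.9, 170.2]), 0.9), (array([319.3, 153.4]), 0.2)]
short_leg_end top [(array([394.5, 166.6]), 0.73), (array([250.2, 173.2]), 0.73)]
short_leg_end wrist [(array([299.1,  78.2]), 0.82), (array([314.8, 193.4]), 0.2)]
    [0.5461 0.0094 0.3093] [0.1037 0.2262 0.2155]
```

View pics/s7c.png

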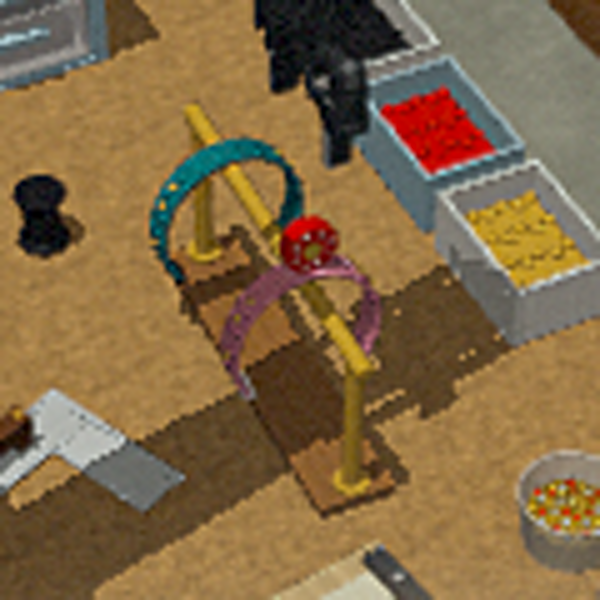

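View pics/wrist7.png

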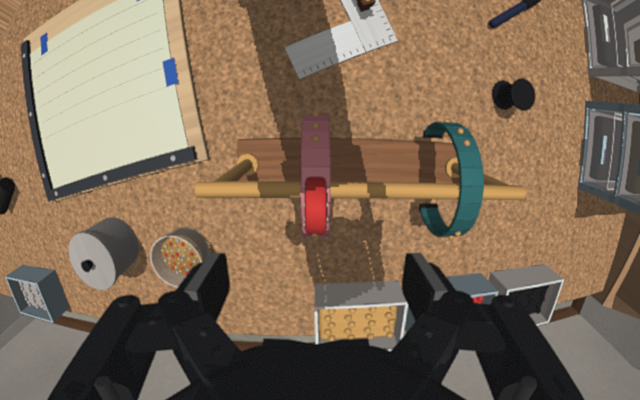

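>>> arm_command:
  moves: "-1 2 -10 0 0 0 0;-1 5 -25 0 0 0 0;-1 7 -35 0 0 0 0;-1 7 -35 0 0 0 0;-1 7 -35 0 0 0 0;-1 7 -35 0 0 0 0;-1 7 -35 0 0 0 0;-1 4 -20 0 0 0 0;-1 3 -10 0 0 0 0;-1 0 0 5 0 0 -5.6;-1 0 0 15 0 0 -5.6;-1 0 0 20 0 0 -5.6;-1 0 0 10 0 0 -5.6;-1 0 0 0 0 0 0;-1 0 0 0 0 0 0"

```text
time: 17.27
eef_pos: [0.4245, 0.2811, 0.4153]
eef_rot: [[-0.356, 0.935, -0.001], [0.935, 0.356, -0.001], [-0.0, -0.001, -1.0]]
force: [0.7, 0.5, 1.1]
width: 0.0855
```

```bash
python3 b.py 8 square_handle square_corner long_leg_end short_leg_end
```

```text
17.2667 [0.4245 0.2811 0.4153] [[-0.356, 0.935, -0.001], [0.935, 0.356, -0.001], [-0.0, -0.001, -1.0]] [ 0.4149  0.0575  1.687  -0.0002  1.398  -1.5195] [0.6692 0.5001 1.1348]
square_handle side []
square_handle top [(array([231.1, 247.4]), 0.68), (array([233.6, 249.2]), 0.49)]
square_handle wrist [(array([323.9, 156.4]), 0.95), (array([193., 385.]), 0.52)]
    [ 0.4095  0.289  -0.0289] [0.0021 0.0021]
square_corner side [(array([271.7, 156.3]), 0.64)]
square_corner top [(array([235.9, 280.7]), 0.64), (array([394.5, 167.7]), 0.58)]
square_corner wrist [(array([342. , 228.7]), 0.59)]
    [0.3904 0.242  0.1907] [0.0701 0.076  0.0625]
long_leg_end side [(array([233. , 185.3]), 0.57)]
long_leg_end top [(array([234.1, 281.1]), 0.64), (array([153. , 251.2]), 0.51)]
long_leg_end wrist [(array([344.6,  74.5]), 0.68)]
    [ 0.2961  0.2744 -0.0062] [0.0065 0.0041 0.0031]
short_leg_end side [(array([294.7, 173.5]), 0.71)]
short_leg_end top [(array([254.8, 209.7]), 0.63)]
short_leg_end wrist [(array([232.6, 229.9]), 0.77)]
    [0.5342 0.2061 0.0155] [0.0003 0.0009 0.0007]
```

View pics/wrist8.png

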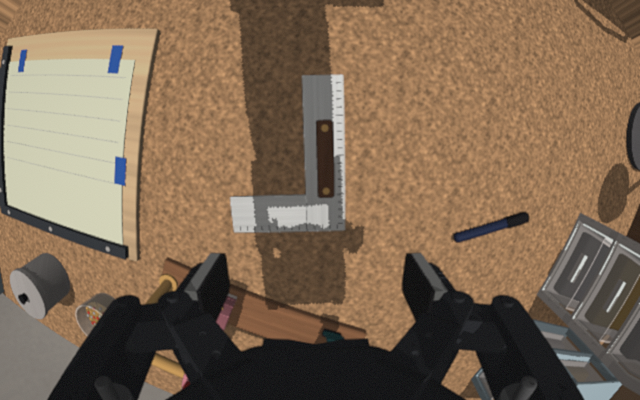

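```bash
python3 - <<'E'
from h import *
np.set_printoptions(precision=4,suppress=True)
im=cv2.imread('pics/wrist8.png'); cv2.imwrite('pics/w8c.png',cv2.resize(im[60:250,210:370],(505,600),interpolation=cv2.INTER_CUBIC))
s=sense()
def ang(a,b): d=b-a; return np.degrees(np.arctan2(d[1],d[0]))
c,l,sh=[at_z(ray('wrist',p,s),.005) for p in [(344,231),(343.5,75),(232,231)]]
print(c,l,sh,ang(c,l),ang(c,sh),np.linalg.norm(c-l),np.linalg.norm(c-sh))
a,b=[at_z(ray('wrist',p,s),.041) for p in [(325,127),(326.5,190)]]
print(a,b,ang(b,a),(a+b)/2,np.linalg.norm(a-b))
E
```

```text
[0.4862 0.3465 0.005 ] [0.3008 0.2706 0.005 ] [0.5414 0.2056 0.005 ] -157.76393846810063 -68.59462271979844 0.20032495363387054 0.15125637423131602
[0.368  0.2715 0.041 ] [0.4344 0.2994 0.041 ] -157.2002496624234 [0.4012 0.2855 0.041 ] 0.07208566840514481
```

View pics/w8c.png

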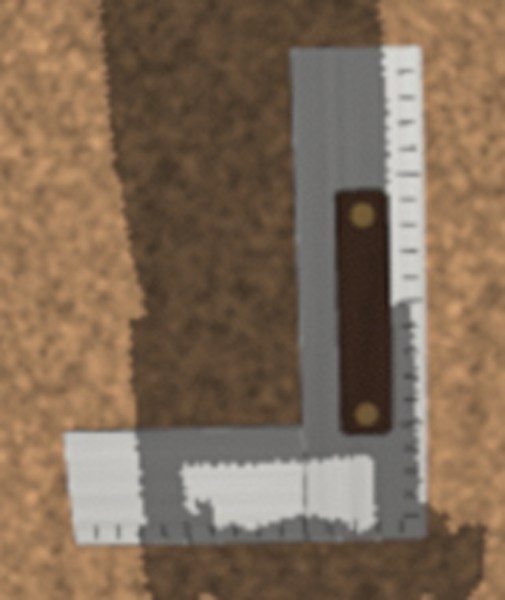

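>>> arm_command:
  moves: "-1 6 -10 10 0 0 -1;-1 6 -9 25 0 0 0;-1 0 0 30 0 0 0;-1 0 0 30 0 0 0;-1 0 0 30 0 0 0;-1 0 0 25 0 0 0;-1 0 0 15 0 0 0;-1 0 0 5 0 0 0;-1 0 0 0 0 0 0;-1 0 0 0 0 0 0"

```text
time: 18.85
eef_pos: [0.4024, 0.2857, 0.2464]
eef_rot: [[-0.375, 0.927, 0.001], [0.927, 0.375, 0.0], [0.0, 0.001, -1.0]]
force: [-0.1, 1.2, -0.4]
width: 0.0852
```

```bash
python3 b.py 9 square_handle
```

```text
18.85 [0.4024 0.2857 0.2464] [[-0.375, 0.927, 0.001], [0.927, 0.375, 0.0], [0.0, 0.001, -1.0]] [ 0.4418  0.2323  1.8757  0.      1.0325 -1.513 ] [-0.1081  1.2339 -0.3801]
square_handle side [(array([258.4, 168.6]), 0.68), (array([392.2, 212.8]), 0.55)]
square_handle top [(array([355.3, 136.5]), 0.72), (array([230.3, 247.5]), 0.71)]
square_handle wrist [(array([310.3, 229. ]), 0.7)]
    [0.4352 0.0628 0.3514] [0.113  0.2968 0.2306]
```

View pics/wrist9.png

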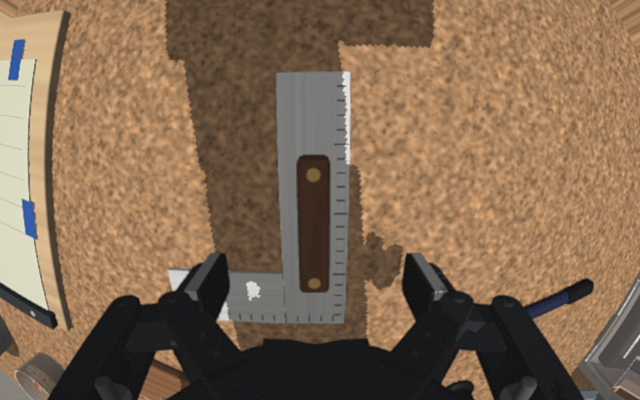

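>>> arm_command:
  moves: "-1 0 0 10 0 0 0;-1 0 0 20 0 0 0;-1 0 0 16 0 0 0;-1 0 0 10 0 0 0;-1 0 0 4 0 0 0;-1 0 0 0 0 0 0;-1 0 0 0 0 0 0"

```text
time: 19.73
eef_pos: [0.4022, 0.2856, 0.1858]
eef_rot: [[-0.375, 0.927, 0.0], [0.927, 0.375, 0.0], [0.0, 0.0, -1.0]]
force: [0.1, 0.4, 1.0]
width: 0.0853
```

>>> arm_command:
  moves: "1 0 0 0 0 0 0;1 0 0 0 0 0 0;1 0 0 0 0 0 0;1 0 0 0 0 0 0;1 0 0 0 0 0 0;1 0 0 0 0 0 0;1 0 0 0 0 0 0;1 0 0 0 0 0 0;1 0 0 0 0 0 0;1 0 0 0 0 0 0"

```text
time: 20.57
eef_pos: [0.4023, 0.2857, 0.1862]
eef_rot: [[-0.375, 0.927, 0.001], [0.927, 0.375, 0.0], [0.0, 0.001, -1.0]]
force: [-0.1, -0.5, 6.0]
width: 0.0193
```

>>> arm_command:
  moves: "1 0 0 -5 0 0 0;1 0 0 -15 0 0 0;1 0 0 -20 0 0 0;1 0 0 -20 0 0 0;1 0 0 -20 0 0 0;1 0 0 -20 0 0 0;1 0 0 -10 0 0 0;1 0 0 0 0 0 0"

```text
time: 21.23
eef_pos: [0.4026, 0.2858, 0.2976]
eef_rot: [[-0.375, 0.927, 0.004], [0.927, 0.375, 0.002], [0.0, 0.004, -1.0]]
force: [0.7, -0.2, -2.3]
width: 0.0188
```

```bash
python3 b.py 10 corner square_corner short_leg_end
```

```text
21.2333 [0.4026 0.2858 0.2976] [[-0.375, 0.927, 0.004], [0.927, 0.375, 0.002], [0.0, 0.004, -1.0]] [ 0.4419  0.1533  1.8434  0.0001  1.1406 -1.513 ] [ 0.6616 -0.1621 -2.2509]
corner side [(array([380.6, 248.3]), 0.76), (array([363.3, 340.2]), 0.65)]
corner top [(array([395.8, 166.4]), 0.6), (array([221.1, 244.5]), 0.55)]
corner wrist []
    [ 0.6693 -0.2624  0.0133] [0.0075 0.0075]
square_corner side [(array([268.8, 140.3]), 0.82), (array([255.6, 152. ]), 0.59)]
square_corner top [(array([203.4, 223.3]), 0.63)]
square_corner wrist []
    [0.4866 0.3528 0.0964] [0.001 0.001]
short_leg_end side [(array([293.7, 154. ]), 0.57)]
short_leg_end top [(array([254.3, 207.3]), 0.93)]
short_leg_end wrist []
    [0.528  0.188  0.1496] [0.0016 0.0016]
```

View pics/wrist10.png

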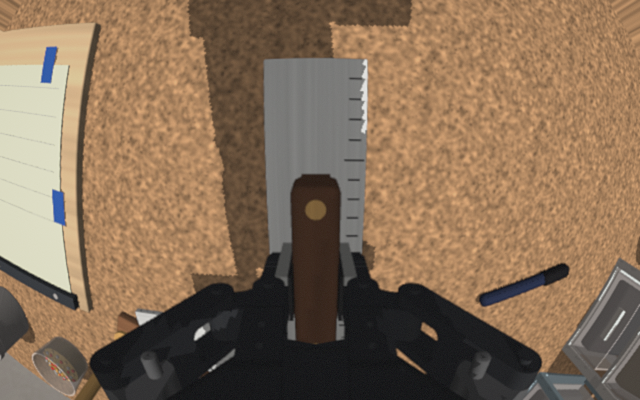

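View pics/side10.png

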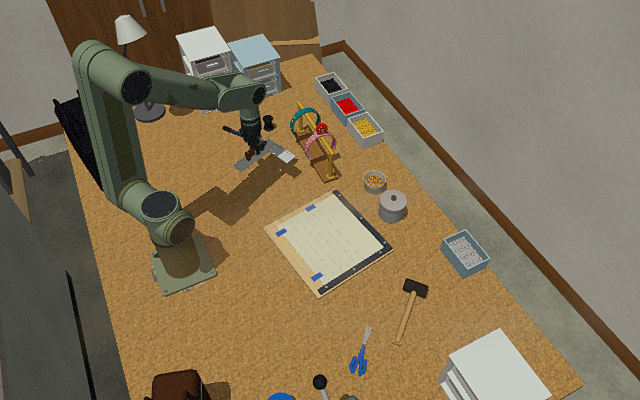

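```bash
python3 - <<'E'
from h import *
a=cv2.imread('pics/top10.png')[150:280,290:430]; cv2.imwrite('pics/t10c.png',cv2.resize(a,None,fx=4.5,fy=4.5,interpolation=cv2.INTER_CUBIC))
a=cv2.imread('pics/side10.png')[180:310,250:410]; cv2.imwrite('pics/s10c.png',cv2.resize(a,None,fx=4.5,fy=4.5,interpolation=cv2.INTER_CUBIC))
E
```

```text
(no output)
```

View pics/t10c.png

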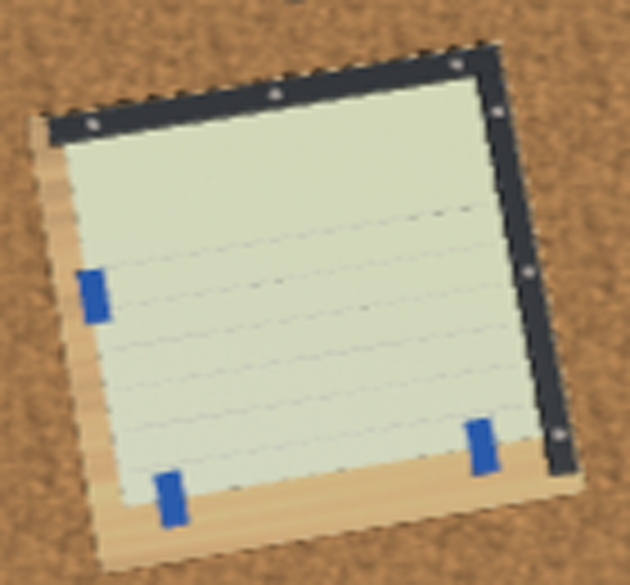

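View pics/s10c.png

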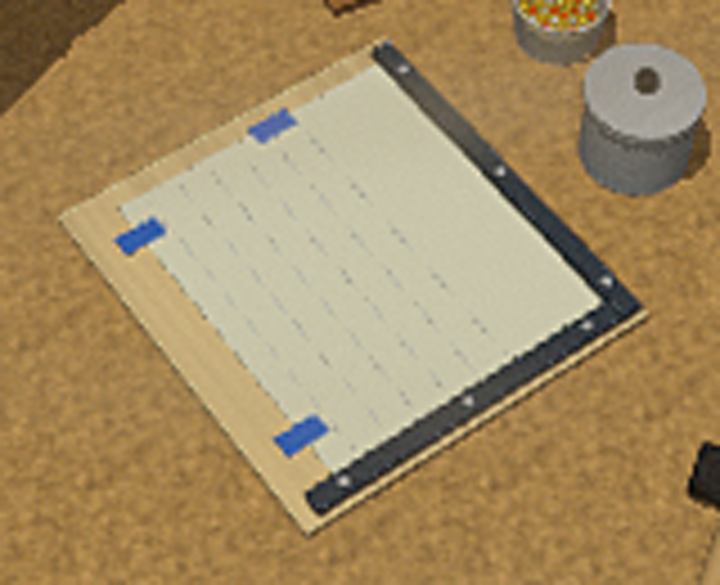

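```bash
python3 - <<'E'
from h import *
np.set_printoptions(precision=4,suppress=True)
def ang(a,b): d=b-a; return np.degrees(np.arctan2(d[1],d[0]))
t=lambda p,z:at_z(ray('top',(290+p[0]/4.5-.4,150+p[1]/4.5-.4)),z)
v=lambda p,z:at_z(ray('side',(250+p[0]/4.5-.4,180+p[1]/4.5-.4)),z)
for f,P,n in ((t,[(68,146),(478,79),(540,440)],'top'),(v,[(378,67),(603,303),(332,475)],'side')):
    a,c,e=[f(p,.014) for p in P]; print(n,a,c,e,'yaw',ang(c,a)-90,ang(e,c))
# plywood corners
for f,P in ((t,[(105,570),(582,492)]),(v,[(62,216),(308,534)])):
    a,b=[f(p,.012) for p in P]; print(a,b,ang(b,a)-90,np.linalg.norm(a-b))
E
```

```text
top [0.6256 0.0399 0.014 ] [ 0.6738 -0.265   0.014 ] [ 0.4066 -0.3035  0.014 ] yaw 8.981198347698125 8.20006973427793
side [0.6257 0.0386 0.014 ] [ 0.6742 -0.2609  0.014 ] [ 0.4074 -0.3033  0.014 ] yaw 9.192690191059128 9.011446604429686
[0.3152 0.0143 0.012 ] [ 0.3687 -0.3334  0.012 ] 8.7576471763319 0.35180612915584664
[0.3162 0.0142 0.012 ] [ 0.3693 -0.3387  0.012 ] 8.557270045700704 0.3569000532777994
```

>>> arm_command:
  moves: "1 0 0 0 0 0 3;1 0 0 0 0 0 6;1 0 0 0 0 0 6;1 0 0 0 0 0 6;1 0 0 0 0 0 6;1 0 0 0 0 0 6;1 0 0 0 0 0 6;1 0 0 0 0 0 6;1 0 0 0 0 0 6;1 0 0 0 0 0 6;1 0 0 0 0 0 6;1 0 0 0 0 0 6;1 0 0 0 0 0 6;1 0 0 0 0 0 6;1 0 0 0 0 0 6;1 0 0 0 0 0 6;1 0 0 0 0 0 6;1 0 0 0 0 0 4;1 0 0 0 0 0 0;1 0 0 0 0 0 0"

```text
time: 23.5
eef_pos: [0.402, 0.2855, 0.2957]
eef_rot: [[0.987, 0.158, 0.0], [0.158, -0.987, 0.0], [0.0, -0.0, -1.0]]
force: [0.8, -0.2, -2.5]
width: 0.0191
```

```bash
python3 - <<'E'
from h import *
s=sense(); R=s['eef_rot'];p=s['eef_pos']; print(p,R.round(4),s['width'],np.degrees(np.arctan2(R[1,0],R[0,0])))
print((R.T@(np.array([.606,-.146,p[2]])-p)*1000).round(1))
E
```

```text
[0.4020253  0.28552023 0.29572745] [[ 9.874e-01  1.584e-01  3.000e-04]
 [ 1.584e-01 -9.874e-01  1.000e-04]
 [ 3.000e-04 -0.000e+00 -1.000e+00]] 0.019135555214893758 9.111357599255513
[133.1 458.4   0. ]
```

>>> arm_command:
  moves: "1 3 10 0 0 0 0;1 6 20 0 0 0 0;1 9 30 0 0 0 0;1 9 30 0 0 0 0;1 9 30 0 0 0 0;1 9 30 0 0 0 0;1 9 30 0 0 0 0;1 9 30 0 0 0 0;1 9 30 0 0 0 0;1 9 30 0 0 0 0;1 9 30 0 0 0 0;1 9 30 0 0 0 0;1 9 30 0 0 0 0;1 9 30 0 0 0 0;1 9 30 0 0 0 0;1 7 22 0 0 0 0;1 5 16 0 0 0 0;1 3 10 0 0 0 0;1 0 0 0 0 0 0;1 0 0 0 0 0 0"

```text
time: 25.17
eef_pos: [0.6141, -0.155, 0.2953]
eef_rot: [[0.988, 0.156, -0.001], [0.156, -0.988, 0.001], [-0.001, -0.001, -1.0]]
force: [-0.1, 0.8, -3.2]
width: 0.0194
```

```bash
python3 b.py 11 square_corner short_leg_end long_leg_end;python3 - <<'E'
from h import *
a=cv2.imread('pics/top11.png')[140:280,270:430]; cv2.imwrite('pics/t11c.png',cv2.resize(a,None,fx=4,fy=4,interpolation=cv2.INTER_CUBIC))
a=cv2.imread('pics/side11.png')[160:310,250:410]; cv2.imwrite('pics/s11c.png',cv2.resize(a,None,fx=4,fy=4,interpolation=cv2.INTER_CUBIC))
E
```

```text
25.1667 [ 0.6141 -0.155   0.2953] [[0.988, 0.156, -0.001], [0.156, -0.988, 0.001], [-0.001, -0.001, -1.0]] [-0.3838  0.4303  1.4874  0.0005  1.2252 -0.5407] [-0.0703  0.7637 -3.237 ]
square_corner side [(array([380.5, 233. ]), 0.81), (array([360.6, 210.7]), 0.39)]
square_corner top [(array([396.8, 168. ]), 0.71)]
square_corner wrist []
    [ 0.6552 -0.2525  0.1031] [0.0004 0.0004]
short_leg_end side [(array([343.7, 247.1]), 0.81)]
short_leg_end top [(array([402.8, 213.8]), 0.86)]
short_leg_end wrist []
    [ 0.5062 -0.2618  0.1279] [0.0025 0.0025]
long_leg_end side [(array([339.8, 193.4]), 0.78), (array([356.1, 219.3]), 0.35)]
long_leg_end top [(array([331.1, 178.2]), 0.69), (array([477.3, 239.4]), 0.59)]
long_leg_end wrist [(array([370.,  61.]), 0.73)]
    [ 0.6181 -0.0459  0.1158] [0.0123 0.0037 0.0098]
```

View pics/wrist11.png

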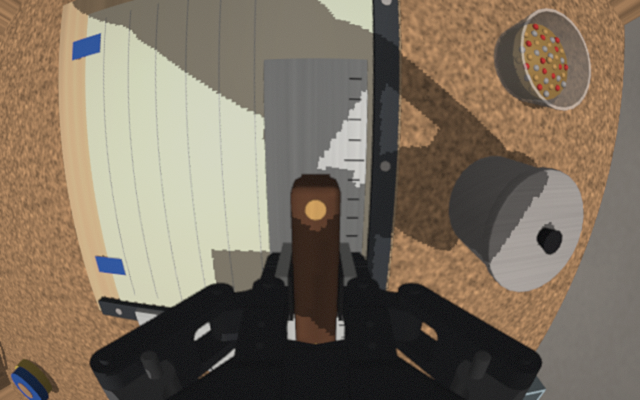

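View pics/s11c.png

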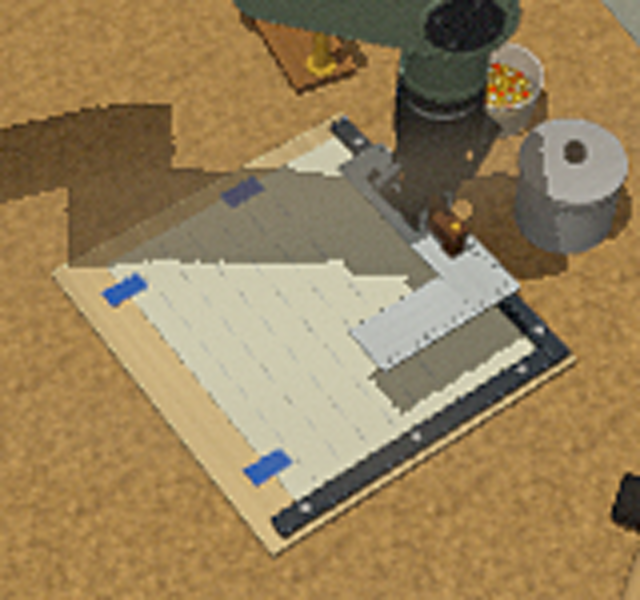

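View pics/t11c.png

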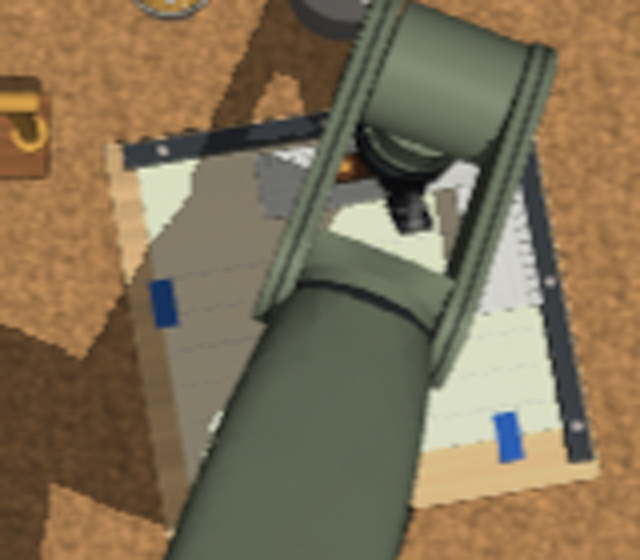

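>>> arm_command:
  moves: "1 -8 -8 5 0 0 0;1 0 0 12 0 0 0;1 0 0 20 0 0 0;1 0 0 20 0 0 0;1 0 0 15 0 0 0;1 0 0 8 0 0 0;1 0 0 5 0 0 0;1 0 0 2 0 0 0;1 0 0 0 0 0 0"

```text
time: 26.52
eef_pos: [0.6055, -0.1482, 0.2086]
eef_rot: [[0.988, 0.156, 0.0], [0.156, -0.988, -0.0], [0.0, 0.0, -1.0]]
force: [-0.5, 0.9, -2.4]
width: 0.0196
```

```bash
python3 b.py 12 ;python3 - <<'E'
from h import *
a=cv2.imread('pics/side12.png')[180:280,320:410]; cv2.imwrite('pics/s12c.png',cv2.resize(a,None,fx=6,fy=6,interpolation=cv2.INTER_CUBIC))
E
```

```text
26.5167 [ 0.6055 -0.1482  0.2086] [[0.988, 0.156, 0.0], [0.156, -0.988, -0.0], [0.0, 0.0, -1.0]] [-0.3787  0.5226  1.5576 -0.      1.0612 -0.5358] [-0.5206  0.8623 -2.4304]
```

View pics/s12c.png

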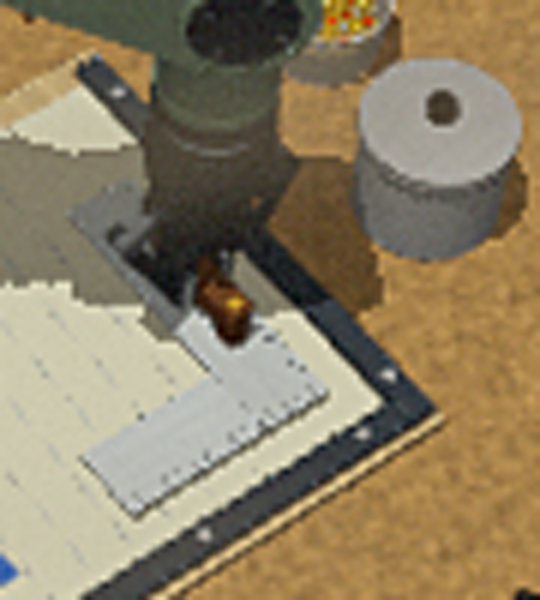

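View pics/wrist12.png

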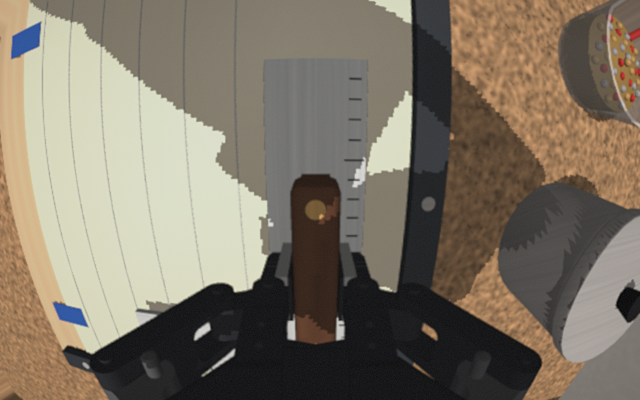

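>>> arm_command:
  moves: "1 0 0 3 0 0 0;1 0 0 2 0 0 0;1 0 0 1 0 0 0;1 0 0 0 0 0 0"

```text
time: 27.0
eef_pos: [0.6051, -0.148, 0.2024]
eef_rot: [[0.988, 0.156, -0.001], [0.156, -0.988, 0.0], [-0.001, -0.0, -1.0]]
force: [-0.6, 0.1, -2.2]
width: 0.0185
```

>>> arm_command:
  moves: "1 0 0 1 0 0 0;1 0 0 0 0 0 0"

```text
time: 27.17
eef_pos: [0.6052, -0.148, 0.2015]
eef_rot: [[0.988, 0.156, -0.0], [0.156, -0.988, 0.0], [-0.0, -0.0, -1.0]]
force: [0.5, 1.9, -3.3]
width: 0.019
```

>>> arm_command:
  moves: "1 0 0 1 0 0 0;1 0 0 0 0 0 0"

```text
time: 27.33
eef_pos: [0.6053, -0.148, 0.2005]
eef_rot: [[0.988, 0.156, -0.0], [0.156, -0.988, 0.0], [-0.0, -0.0, -1.0]]
force: [-0.6, 0.2, -3.8]
width: 0.0192
```

>>> arm_command:
  moves: "1 0 0 1 0 0 0;1 0 0 0 0 0 0"

```text
time: 27.5
eef_pos: [0.6056, -0.1481, 0.2003]
eef_rot: [[0.988, 0.157, 0.001], [0.157, -0.988, -0.0], [0.001, 0.001, -1.0]]
force: [0.1, 0.8, -0.4]
width: 0.0189
```

>>> arm_command:
  moves: "1 0 0 1 0 0 0;1 0 0 0.5 0 0 0;1 0 0 0 0 0 0"

```text
time: 27.75
eef_pos: [0.6061, -0.1484, 0.2002]
eef_rot: [[0.988, 0.156, 0.002], [0.156, -0.988, -0.001], [0.002, 0.001, -1.0]]
force: [-2.3, 1.0, 6.9]
width: 0.0189
```

>>> arm_command:
  moves: "1 4 0 0 0 0 0;1 4 0 0 0 0 0;1 4 0 0 0 0 0;1 3 0 0 0 0 0;1 2 0 0 0 0 0;1 0 0 0 0 0 0"

```text
time: 28.25
eef_pos: [0.6233, -0.1458, 0.2003]
eef_rot: [[0.988, 0.157, 0.003], [0.157, -0.988, -0.002], [0.003, 0.002, -1.0]]
force: [-0.1, 0.2, 4.7]
width: 0.019
```

>>> arm_command:
  moves: "1 2 0 0 0 0 0;1 1 0 0 0 0 0;1 0 0 0 0 0 0"

```text
time: 28.5
eef_pos: [0.6261, -0.1454, 0.2002]
eef_rot: [[0.988, 0.157, 0.003], [0.157, -0.988, -0.002], [0.003, 0.002, -1.0]]
force: [-1.3, -0.5, 6.3]
width: 0.0194
```

>>> arm_command:
  moves: "1 1 0 0 0 0 0;1 1 0 0 0 0 0;1 0 0 0 0 0 0"

```text
time: 28.75
eef_pos: [0.6279, -0.1451, 0.2002]
eef_rot: [[0.988, 0.156, 0.003], [0.156, -0.988, -0.002], [0.002, 0.002, -1.0]]
force: [-1.4, -0.3, 6.0]
width: 0.019
```

>>> arm_command:
  moves: "1 1 0 0 0 0 0;1 1 0 0 0 0 0;1 0 0 0 0 0 0"

```text
time: 29.0
eef_pos: [0.6299, -0.1448, 0.2003]
eef_rot: [[0.988, 0.156, 0.003], [0.156, -0.988, -0.002], [0.002, 0.002, -1.0]]
force: [-0.7, 0.1, 5.4]
width: 0.0189
```

>>> arm_command:
  moves: "1 1 0 0 0 0 0;1 1 0 0 0 0 0;1 0 0 0 0 0 0"

```text
time: 29.25
eef_pos: [0.6319, -0.1445, 0.2002]
eef_rot: [[0.988, 0.156, 0.003], [0.156, -0.988, -0.002], [0.002, 0.002, -1.0]]
force: [-0.7, -0.4, 5.7]
width: 0.019
```

>>> arm_command:
  moves: "1 1 0 0 0 0 0;1 1 0 0 0 0 0;1 0 0 0 0 0 0"

```text
time: 29.5
eef_pos: [0.6331, -0.1444, 0.2002]
eef_rot: [[0.988, 0.157, -0.0], [0.157, -0.988, -0.002], [-0.001, 0.001, -1.0]]
force: [-5.5, -1.1, 9.2]
width: 0.019
```

>>> arm_command:
  moves: "1 1 0 0 0 0 0;1 1 0 0 0 0 0;1 0 0 0 0 0 0"

```text
time: 29.75
eef_pos: [0.6339, -0.1443, 0.2003]
eef_rot: [[0.988, 0.157, -0.005], [0.157, -0.988, -0.002], [-0.005, 0.001, -1.0]]
force: [-10.3, -0.9, 12.4]
width: 0.0196
```

```bash
python3 b.py 13 ;python3 - <<'E'
from h import *
s=sense();print(s['wrist_torque'])
a=cv2.imread('pics/side13.png')[180:280,320:410]; cv2.imwrite('pics/s13c.png',cv2.resize(a,None,fx=6,fy=6,interpolation=cv2.INTER_CUBIC))
E
```

```text
29.75 [ 0.6339 -0.1443  0.2003] [[0.988, 0.157, -0.005], [0.157, -0.988, -0.002], [-0.005, 0.001, -1.0]] [-0.3561  0.5816  1.4838 -0.0036  1.08   -0.5118] [-10.3032  -0.8695  12.4189]
[-0.23388054  1.54212361  0.00256969]
```

View pics/s13c.png

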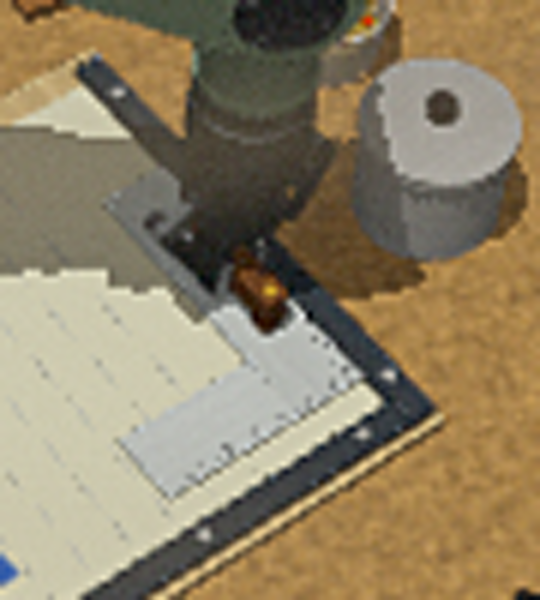

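View pics/wrist13.png

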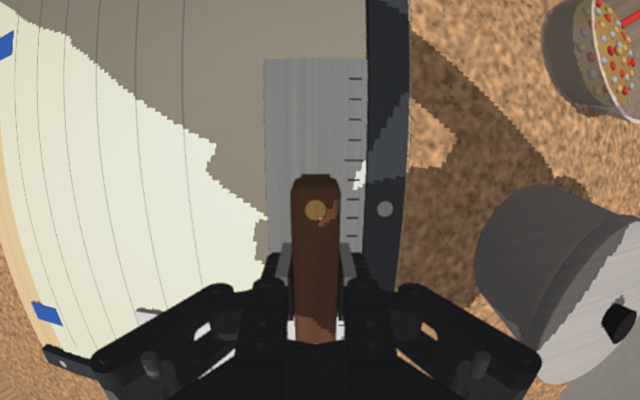

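>>> arm_command:
  moves: "1 -1 2 0 0 0 0;1 0 4 0 0 0 0;1 0 4 0 0 0 0;1 0 4 0 0 0 0;1 0 3 0 0 0 0;1 0 1 0 0 0 0;1 0 0 0 0 0 0"

```text
time: 30.48
eef_pos: [0.6362, -0.1613, 0.2002]
eef_rot: [[0.988, 0.156, -0.003], [0.156, -0.988, 0.001], [-0.003, -0.001, -1.0]]
force: [-8.1, 3.1, 11.5]
width: 0.0194
```

>>> arm_command:
  moves: "1 0 1 0 0 0 0;1 0 1 0 0 0 0;1 0 0 0 0 0 0"

```text
time: 30.73
eef_pos: [0.6364, -0.163, 0.2002]
eef_rot: [[0.988, 0.157, -0.003], [0.157, -0.988, 0.001], [-0.003, -0.002, -1.0]]
force: [-8.1, 3.3, 12.4]
width: 0.0194
```

>>> arm_command:
  moves: "1 0 1 0 0 0 0;1 0 1 0 0 0 0;1 0 0 0 0 0 0"

```text
time: 30.98
eef_pos: [0.6367, -0.1649, 0.2002]
eef_rot: [[0.988, 0.157, -0.003], [0.157, -0.988, 0.001], [-0.003, -0.002, -1.0]]
force: [-7.2, 2.9, 11.5]
width: 0.019
```

>>> arm_command:
  moves: "1 0 1 0 0 0 0;1 0 1 0 0 0 0;1 0 0 0 0 0 0"

```text
time: 31.23
eef_pos: [0.6371, -0.1669, 0.2003]
eef_rot: [[0.988, 0.157, -0.003], [0.157, -0.988, 0.001], [-0.003, -0.002, -1.0]]
force: [-8.8, 2.4, 11.2]
width: 0.0194
```

>>> arm_command:
  moves: "1 0 1 0 0 0 0;1 0 1 0 0 0 0;1 0 0 0 0 0 0"

```text
time: 31.48
eef_pos: [0.6373, -0.1684, 0.2003]
eef_rot: [[0.988, 0.157, -0.003], [0.157, -0.988, 0.002], [-0.003, -0.003, -1.0]]
force: [-8.1, 4.6, 11.6]
width: 0.019
```

>>> arm_command:
  moves: "1 0 1 0 0 0 0;1 0 1 0 0 0 0;1 0 0 0 0 0 0"

```text
time: 31.73
eef_pos: [0.6375, -0.1689, 0.2002]
eef_rot: [[0.988, 0.157, -0.004], [0.157, -0.988, 0.005], [-0.004, -0.006, -1.0]]
force: [-9.3, 9.7, 15.2]
width: 0.0191
```

>>> arm_command:
  moves: "1 0 1 0 0 0 0;1 0 1 0 0 0 0;1 0 0 0 0 0 0"

```text
time: 31.98
eef_pos: [0.6377, -0.1694, 0.2002]
eef_rot: [[0.988, 0.157, -0.006], [0.157, -0.988, 0.008], [-0.004, -0.009, -1.0]]
force: [-10.6, 14.6, 16.5]
width: 0.0191
```

```bash
python3 b.py 14 ;python3 - <<'E'
from h import *
s=sense();print(s['wrist_torque'])
a=cv2.imread('pics/side14.png')[180:280,320:410]; cv2.imwrite('pics/s14c.png',cv2.resize(a,None,fx=6,fy=6,interpolation=cv2.INTER_CUBIC))
E
```

```text
31.9833 [ 0.6377 -0.1694  0.2002] [[0.988, 0.157, -0.006], [0.157, -0.988, 0.008], [-0.004, -0.009, -1.0]] [-0.3919  0.5993  1.455   0.0061  1.0956 -0.5523] [-10.5602  14.6282  16.4751]
[ 1.75524887  1.29323141 -0.05259477]
```

View pics/s14c.png

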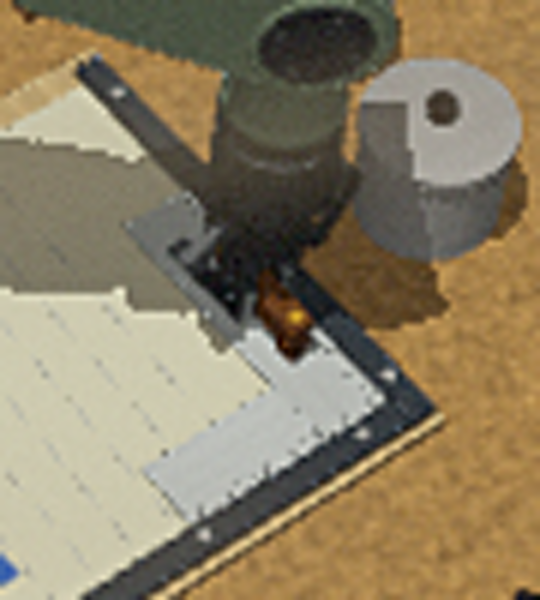

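>>> arm_command:
  moves: "1 0 0 0 0 0 0.4;1 0 0 0 0 0 0;1 0 0 0 0 0 0"

```text
time: 32.38
eef_pos: [0.6377, -0.1693, 0.2002]
eef_rot: [[0.988, 0.152, -0.006], [0.152, -0.988, 0.007], [-0.004, -0.008, -1.0]]
force: [-11.4, 14.9, 16.4]
width: 0.0188
```

```bash
cat > w.py <<'E'
from h import *
s=sense();R=s['eef_rot'];bx=np.array([.9877,.1564,0]);by=np.array([-.1564,.9877,0]);F=s['force']
print(s['eef_pos'].round(4),'yaw',np.degrees(np.arctan2(R[1,0],R[0,0])).round(3),'Tz',s['wrist_torque'].round(3),'F bx,by,z',(F@bx).round(1),(F@by).round(1),F[2].round(1))
E
python3 w.py
```

```text
[ 0.6377 -0.1693  0.2002] yaw 8.725 Tz [1.725 1.352 0.274] F bx,by,z -8.9 16.5 16.4
```

>>> arm_command:
  moves: "1 0 0 0 0 0 -0.8;1 0 0 0 0 0 0;1 0 0 0 0 0 0"

```text
time: 32.63
eef_pos: [0.6376, -0.1694, 0.2002]
eef_rot: [[0.987, 0.163, -0.006], [0.163, -0.987, 0.008], [-0.004, -0.009, -1.0]]
force: [-10.2, 14.6, 17.1]
width: 0.0193
```

```bash
python3 w.py
```

```text
[ 0.6376 -0.1694  0.2002] yaw 9.356 Tz [ 1.755  1.401 -0.518] F bx,by,z -7.8 16.0 17.1
```

>>> arm_command:
  moves: "1 1 0 0 0 0 0;1 0.5 0 0 0 0 0;1 0 0 0 0 0 0;1 0 0 0 0 0 0;1 0 0 0 0 0 0;1 0 0 0 0 0 0"

```text
time: 33.13
eef_pos: [0.6382, -0.1694, 0.2002]
eef_rot: [[0.987, 0.163, -0.009], [0.163, -0.987, 0.008], [-0.007, -0.01, -1.0]]
force: [-14.3, 13.3, 19.5]
width: 0.019
```

```bash
python3 w.py; python3 b.py 15 square_corner long_leg_end short_leg_end corner crown rail_free;python3 - <<'E'
from h import *
a=cv2.imread('pics/side15.png')[90:285,255:415]; cv2.imwrite('pics/s15c.png',cv2.resize(a,None,fx=3,fy=3,interpolation=cv2.INTER_CUBIC))
a=cv2.imread('pics/top15.png')[130:280,270:430]; cv2.imwrite('pics/t15c.png',cv2.resize(a,None,fx=4,fy=4,interpolation=cv2.INTER_CUBIC))
E
```

```text
[ 0.6382 -0.1694  0.2002] yaw 9.374 Tz [ 1.738  1.987 -0.423] F bx,by,z -12.0 15.4 19.5
33.1333 [ 0.6382 -0.1694  0.2002] [[0.987, 0.163, -0.009], [0.163, -0.987, 0.008], [-0.007, -0.01, -1.0]] [-0.3913  0.6011  1.4522  0.0048  1.0997 -0.5571] [-14.2978  13.3368  19.4711]
square_corner side [(array([382.5, 247.4]), 0.75), (array([303.3, 128.7]), 0.49)]
square_corner top [(array([394.2, 165.2]), 0.92), (array([402.7, 210.1]), 0.18)]
square_corner wrist [(array([533.7, 221.8]), 0.69), (array([317.6, 252.7]), 0.46)]
    [ 0.7031 -0.2103  0.0166] [0.0519 0.054  0.1001]
long_leg_end side [(array([350.3, 210.5]), 0.83)]
long_leg_end top [(array([239.6, 164.6]), 0.69), (array([334.7, 174.7]), 0.56)]
long_leg_end wrist [(array([368.4,  60.7]), 0.65)]
    [ 0.7347  0.1502 -0.2932] [0.0412 0.1599 0.1529]
short_leg_end side [(array([350.3, 265.1]), 0.75)]
short_leg_end top [(array([403.2, 211.8]), 0.57), (array([152.4, 250.5]), 0.54)]
short_leg_end wrist [(array([123.3, 151.7]), 0.18)]
    [ 0.5228 -0.2826  0.0305] [0.0003 0.0003]
corner side [(array([355.1, 270.6]), 0.63), (array([382.7, 244.3]), 0.55)]
corner top [(array([394.5, 167.3]), 0.94), (array([368. , 174.3]), 0.37)]
corner wrist []
    [ 0.6302 -0.2609 -0.0842] [0.0619 0.0619]
crown side [(array([323.3, 130.2]), 0.52)]
crown top [(array([243.9, 158.9]), 0.95)]
crown wrist []
    [0.6672 0.2128 0.1957] [0.001 0.001]
rail_free side [(array([348.2, 210.6]), 0.73), (array([322.6, 135.5]), 0.62)]
rail_free top [(array([241.6, 161.7]), 0.89)]
rail_free wrist []
    [ 0.8468  0.3388 -0.5726] [0.0374 0.0374]
```

View pics/s15c.png

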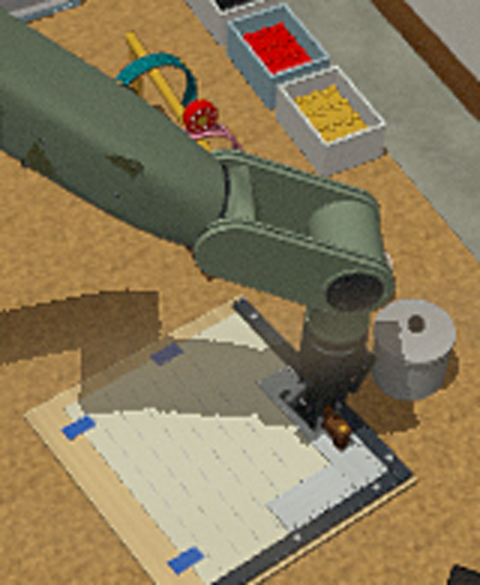

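View pics/t15c.png

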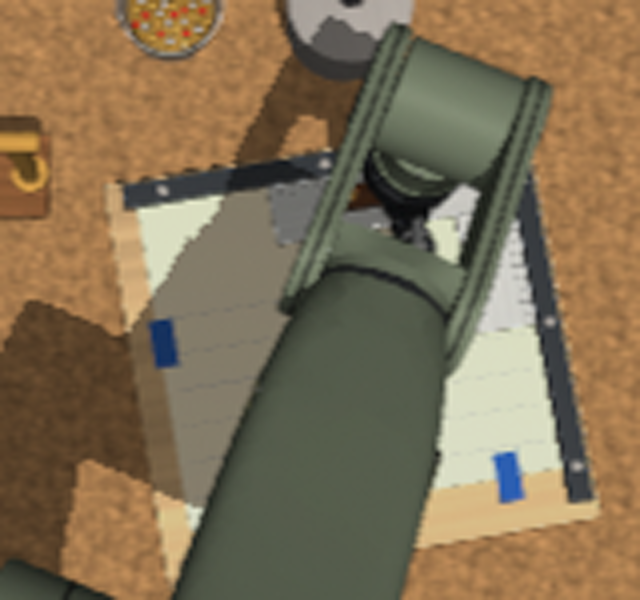

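View pics/wrist15.png

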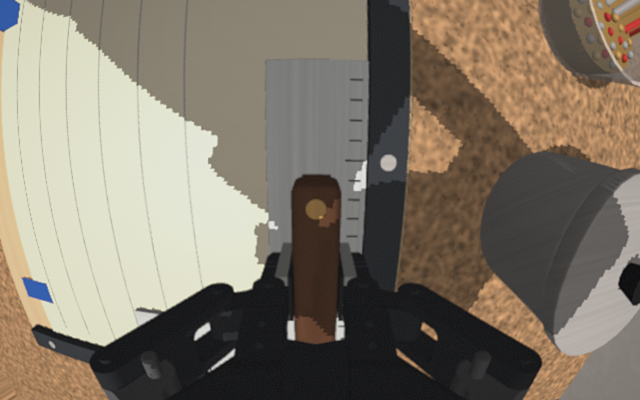

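>>> arm_command:
  moves: "1 -0.5 -0.7 0 -0.3 0.2 0;1 -0.5 -0.7 0 -0.3 0.2 0;1 0 0 0 0 0 0;1 0 0 0 0 0 0;1 0 0 0 0 0 0"

```text
time: 34.6
eef_pos: [0.6369, -0.1681, 0.2002]
eef_rot: [[0.987, 0.163, -0.001], [0.163, -0.987, -0.0], [-0.001, 0.0, -1.0]]
force: [-13.5, 13.8, 19.3]
width: 0.0185
```

```bash
python3 w.py; python3 -c "
from h import *
print(sense()['eef_rot'].round(4))"
```

```text
[ 0.6369 -0.1681  0.2002] yaw 9.362 Tz [ 2.124  2.302 -0.422] F bx,by,z -11.1 15.8 19.3
[[ 9.867e-01  1.627e-01 -1.000e-03]
 [ 1.627e-01 -9.867e-01 -2.000e-04]
 [-1.000e-03  0.000e+00 -1.000e+00]]
```

```bash
python3 -c "
from h import *
print(bot.sign_off())"
```

```text
the job is handed in; nothing more can be done
None
```

I hung the headband on the rail and pressed the square into the corner of the two fences. The job is handed in at about 34.6 s on the robot's clock, with the gripper still holding the square. `sign_off` gives no verdict.

- **Headband:** I gripped it by the rosette, lowered it over the empty stretch of the rail until the crown touched, and let go. The pictures after release show it hanging by its crown, clear of the teal one. In the last side picture the arm hides its lower part, but the rosette is still in place on the rail.
- **Square:** I picked it up by the handle, set it flat on the card, then slid it against the far fence and then the side fence until both pushed back.

| Last check | Reading |
|---|---|
| Push against the far fence | about 11 N |
| Push against the side fence | about 16 N |
| Downward push | about 19 N |
| Wrist twist | -0.4 Nm |
| Tool tilt from vertical | under 0.1° |

The twist is within the range I worked out for contact along both whole edges. The side and wrist pictures show no gap in the parts they cover.

**Disagreements:**
- The tool's yaw reads 9.36° against my camera estimate of about 9.0° for the board. I put this down to give in the grip, but contact along the whole edges is inferred from the forces and pictures, not measured directly.
- Several of the network's last point readings were wrong, such as `rail_free` placed below the bench, so I did not use them.
- The last push tilted the tool about 0.7°. I straightened it before handing in. The last pictures are from before that, so after it I had only force and pose readings.

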